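Put a torch cell on charge

ROBOT

A 6-joint arm with a two-finger parallel gripper is mounted at the origin on the work surface. World frame = base frame: x ahead of the robot, y to its left, z up, the work surface at z = 0. Lengths are in m, angles in rad, forces in N, time in s.
With the tool pointing down it reaches from about 0.35 to 0.975 m from the base axis. Payload 4.9 kg.
Tool frame: the origin (TCP) lies at the very end of the fingers, on their centre line; the grasp point (between the pads) lies 19 mm behind it (ctrl.pinch_z is the distance from the TCP to the grasp point, in m); z points along the fingers, y is the direction in which the jaws open and shut (so a half turn about z gives the same grasp; the last joint's range is limited). The gripper opens to 85 mm and grips with 20 to 120 N. Pads are 22 mm wide; open, the fingers measure 114 mm over their backs; the gripper's body (76 mm by 85 mm) begins 54 mm behind the grasp point. The pads swing forward as they close: fully open they stand 13 mm farther back than shut.
Start: joints at [1.21, 0.053, 1.613, -0, 1.476, -0.119], TCP at [0.15, 0.607, 0.231] pointing down, gripper open.
Joint ranges: [-3.01, 3.01], [-1.01, 2.22], [0.06, 2.58], [-1.02, 4.17], [0.09, 2.62], [-3.14, 3.14]. Speed limits (rad/s): [2.57, 2.57, 3.14, 3.14, 3.14, 3.14].

INTERFACE

Orientations are given as a rotation vector (axis times angle).
In Python, from station import ctrl gives the robot as it stands.
- The arm moves only by the tool carry_out, never from a script. Its argument "series" is a list of rows, each a list of 7 numbers: the shift along the world's x, y, z each as a share of 0.025 m, from -1 to 1, then the turn, a rotation vector about the world's x, y, z each as a share of 0.1 rad, from -1 to 1, then the opening, from 0 (shut) to 1 (fully open). A call has 1 to 12 rows; each row shifts and turns the commanded pose from where the row before left it; what a row does not reach is not made up. A row lasts 1/10 s, in which the tool goes at most 50 mm and 8.59 degrees, less where a joint would pass 70% of its speed; a pose out of reach is approached as far as the arm can. A call with a number of a shift or a turn outside -1 to 1 is refused whole. A call with a gripper value outside its range is refused whole. The fingers move at their own pace and stop on an object; "grip_force" is the grip in N (left out, the last holds). Time passes only in rows, so rows that do not move let the fingers close. It gives the time, the measured TCP pose, the force and the opening at its end, in the units of the state.
- ctrl.get_obs(): the state, without advancing time (a new reading comes with each control period).
- ctrl.get_image(name): name is "side" or "top" or "wrist"; returns a dict with "frame" (480x640x3 uint8, blue, green, red), "fx", "fy", "cx", "cy" (pixels), "R" (3x3) and "t" (3): a world point X has camera coordinates R X + t; the wrist camera has in their place "hand_eye" (4x4, takes a point from camera to tool coordinates, whose origin is the TCP and whose axes are the flange's). Camera axes: x right, y down, z forward; pixel columns grow to the right and rows downward; lengths in m; the calibration is good to about 2 mm. A picture is of the moment at which its call begins: read the wrist's pose just before it. There is no depth.
- ctrl.finish_job(): hands the job in, once; it reports no verdict.
Trained networks look in a picture, given as the dict that the camera call returned (one of the last four; its "shot" number tells which), for a name from the list of things; names that differ only in an ending like _2 or _b are one class to them, and where a whole thing is asked for, a point or a joint stands for the part that bears it (a point fixed in the world has none). Each returns a list of dicts, best first, with "p" (0 to 1); they miss things now and then, are a little off and sometimes report something else, mostly with a low value. They report only what shows in the picture. A call takes as long as a camera call. They do not tell look-alikes from the thing itself.
- ctrl.trace(picture, name): "mask" (480x640 bool, what is visible of it) and "rect" ([left, top, width, height] as shares, 0 to 1, of the picture: columns of its width, rows of its height, round what is visible of it).
- ctrl.mark_of(picture, name): "position" ([column, row] as shares, 0 to 1, of the picture: columns of its width, rows of its height: a listed point, or the origin of a listed thing).
The state is a dict: "t": time; "q": joint angles; "dq": joint speeds; "effort": joint torques, N m; "tool_pos": TCP position; "tool_rot": TCP orientation; "contact_force": force on the tool from outside, world axes, zero at the start; "wrist_torque": the same for the moment, N m; "opening": finger opening in m.
Only numpy, scipy, OpenCV 4.12 (cv2) and the standard library are available. Lean on these libraries where they do the work, as an engineer would, in place of code of your own. Each camera call takes 0.05 s, during which the arm holds its last target.

TASK

Take the green cell from the tray and put it on charge in the empty front holder of the bench charger: slip its flat end under the retaining lip and press it back gently against the spring contact, then tip the button end down in front of the fixed contact so that the cell lies flat on the rail, held between both contacts. Let go of it there, never force it, and leave the other cells and the things on the bench where they are.

Things in the scene. Friction and masses are not known exactly. Their poses are not given: they have to be found in the camera images.
- cell_green: Cell to charge: cylinder in green wrap, 21 mm diameter, 70 mm long over all, about 70 g, white band at the button end. Origin on the axis at mid-length, x along the cell to the button (+) end, z up. It lies level, axis 28.5 mm above the bench, in one of 3 cradles 56 mm apart of a grey tray, which one differs, on two ribs 25 mm either side of mid-length; between them 12 mm are free below it.
- green_button (a point): The centre of the tip of the green cell's button (+) end: a steel button 10 mm across that stands 1.5 mm out of the end.
- green_flat (a point): The centre of the green cell's flat (-) bare steel end.
- charger: Bench charger, fixed: grey chassis 240 x 200 mm, deck 22 mm above the bench, blue control head 61 mm high on the far side. Origin on the bench under its middle; x to the control head, y to the left, z up. Two black cell holders along y on the deck: the rear one (x = +15 mm) holds a blue cell, the front one (x = -60 mm) is empty. Over 28 N in all from cell (16 N seated) is too much.
- bay (a point): Nominal middle of the front holder, on top of its rail (18 mm wide, 18 mm above the deck, 40 mm above the bench). The seated cell lies flat on the rail, axis 10.5 mm above this point along the charger's y, button end to -y. The holder is clamped in slots: it really sits up to 12 mm off along y, either way; this is not measured, varies and must be felt or seen. It does not give when pressed.
- bay_button (a point): Nominal place of the fixed contact's upright face, at rail height, 35 mm to -y of bay (the real one is off with the holder). The block behind it is 12 mm thick, 18 mm wide and 13 mm higher than the rail, open above and at its sides; two ridges 2.4 mm high on the rail centre the cell in front of it. The seated cell's button touches this face.
- bay_flat (a point): Nominal place of the seated cell's flat end, at rail height, 35 mm to +y of bay (off with the holder). A pocket is here: cheeks 24.5 mm apart, flared mouth 12 mm to -y of this point. A clear lip roofs it, underside 27.5 mm above the rail, from 5 mm to -y of this point onwards: a cell cannot be lowered in level, it goes in tilted 15 to 18 degrees, flat end low, then tips down.
- cell_red: A bystander cell in red wrap, same size and make, in another cradle of the tray. Origin at mid-length on its axis.
- cell_grey: A bystander cell in white wrap, same size and make, in the third cradle of the tray. Origin at mid-length on its axis.
- torch: A dark torch, 134 mm long, 34 mm high, lying on the bench left of the charger; bystander. Origin under its middle, x along it towards its head.
- tailcap: The torch's dark round tail cap, 29 mm diameter, 22 mm high, standing on the bench; bystander. Origin at the centre of its underside.
- grinder: A green angle grinder, about 270 mm long and 92 mm high, lying on the left of the bench; bystander. Origin underneath its middle.
- tape: A roll of yellow tape, 96 mm diameter, 22 mm high, lying flat; bystander. Origin at the centre of its underside.
- bracket: A folded steel sheet bracket, 100 x 52 x 60 mm, at the far side; bystander. Origin underneath its upright sheet.
- spray: A spray can, 64 mm diameter, 190 mm high, standing at the far right; bystander. Origin at the centre of its underside.
- goggles: Black safety goggles, 150 mm wide and 45 mm high, at the right; bystander. Origin underneath the frame.
- bay_spring (a point): Nominal place of the brass spring plunger's face when free, 28.5 mm to +y of bay, 10.5 mm above the rail (off with the holder). Upright face 13 mm wide, 2.5 to 18.5 mm above the rail, 63.5 mm from the fixed contact. It gives to +y by 8.5 mm to a rigid stop (72 mm): 2 N starts it, 0.9 N more per mm, 9.6 N at the stop, 7.8 N with the cell seated. A tilted cell's upper part meets it first.
Things that resemble listed ones, but are neither listed nor needed, are in the scene too. There is more than one size of the cell_green; the one meant has the size given above.

How it is judged:
On the way:
1. the cell's flat end, in the mouth of the front holder's pocket, presses with over 5 N while the button end is still raised by more than 5 degrees (contact force between cell_green and charger above 5 N and angle between cell_green's own x axis and vertical below 1.483 rad and y of green_flat in the frame of charger above 0.014 m and x of green_flat in the frame of charger between -0.067 and -0.053 m and z of green_flat in the frame of charger below 0.06 m), for 0.1 s.
At the end, for the whole second after the job is handed in: The green cell lies at rest in the front holder, let go, button end at the fixed contact and clamped by the spring (over 8 N on the charger): both end centres within 3 mm of the seated height (50.5 mm above the bench) and within 3.5 mm of the holder's centre line (z of green_button in the frame of charger between 0.0475 and 0.0535 m and z of green_flat in the frame of charger between 0.0475 and 0.0535 m and x of green_button in the frame of charger between -0.0635 and -0.0565 m and x of green_flat in the frame of charger between -0.0635 and -0.0565 m and y of green_button in the frame of charger below -0.02 m and y of green_flat in the frame of charger above 0.02 m and contact force between cell_green and charger above 8 N and linear speed of cell_green below 0.02 m/s); the robot touches nothing.
It fails at once if the cell is pressed against the charger with more than 28 N in all (contact force between cell_green and charger above 28 N).
It fails at once if the robot itself presses on the charger with more than 30 N (contact force between any of the fingers, the arm and charger above 30 N).
It fails at once if another cell is moved by more than 15 mm (distance of any of cell_red, cell_grey from where it was at the start of the episode above 0.015 m).
It fails at once if another thing on the bench is moved by more than 25 mm (distance of any of torch, tailcap, grinder, tape, bracket, spray, goggles from where it was at the start of the episode above 0.025 m).
It also fails if it takes over 64 s, if anything falls off the work surface, if the arm or the gripper's body presses on something with over 40 N, if the wrist force passes 120 N, or if a joint passes its speed limit or range.

## Working session

There is one attempt and no reset: what is moved stays moved. The work goes in short steps, Python scripts to look and compute and a tool call to move; the robot and the scene stay as the last step left them, time stands still between calls to the robot, and variables do not carry over. Pictures are saved under pics/ and viewed, and the job is handed in when it is done.

Besides the shell and the picture viewer there is one more tool, called after "Call:" as name(argument=value, ...) on one line, values as JSON. carry_out: Moves the arm, as the interface text tells. Shift numbers are shares of 0.025 m and turn numbers shares of 0.1 rad, none past 1 either way. Its arguments: {"type":"object","properties":{"series":{"type":"array"},"grip_force":{"type":"number"}},"required":["series"]}

```bash
ls; mkdir -p pics
python3 - <<'E'
from station import ctrl
import cv2
print(ctrl.get_obs())
for n in ["top","side","wrist"]:
    p=ctrl.get_image(n); cv2.imwrite(f"pics/{n}0.png",p["frame"]); print(n,{k:v for k,v in p.items() if k!="frame"})
    for nm in ["cell_green","green_button","green_flat","charger","bay","bay_button","bay_flat","cell_red","cell_grey"]:
        r=ctrl.mark_of(p,nm); print(nm,[(round(d["p"],2),round(d["position"][0]*640,1),round(d["position"][1]*480,1)) for d in r][:4])
E
```

```text
pics
{'t': 0.0, 'q': array([ 1.21002024e+00,  5.33589529e-02,  1.61430271e+00, -2.44045775e-05,
        1.47601391e+00, -1.18960484e-01]), 'dq': array([-0.00030173, -0.00099766,  0.00127425, -0.00067512, -0.00021222,
       -0.00029619]), 'effort': array([ 2.21860764e-04, -3.93675935e+01, -3.70178747e+01, -1.08047643e-04,
        6.79081189e-03,  2.54672085e-05]), 'tool_pos': array([0.14942388, 0.60622483, 0.23005653]), 'tool_rot': array([-0.37885759, -3.11818864,  0.00318677]), 'contact_force': array([-0.47070862,  0.26749159, -0.20563503]), 'wrist_torque': array([ 0.02494131, -0.02507707,  0.00049206]), 'opening': 0.0855958253546377}
top {'fx': 508.7713689068224, 'fy': 508.7713689068224, 'cx': 327.06368442272384, 'cy': 239.5084488631822, 'R': array([[ 2.37804130e-02, -9.99716815e-01,  8.83855580e-04],
       [-9.92299824e-01, -2.37114631e-02, -1.21568191e-01],
       [ 1.21554722e-01,  2.01389205e-03, -9.92582689e-01]]), 't': array([-0.00438852,  0.58549995,  1.35611699]), 'shot': 1}
cell_green [(0.73, 407.6, 322.4), (0.65, 439.6, 275.0), (0.35, 460.8, 202.5)]
green_button [(0.62, 
[... 1112 characters left out ...]
.5)]
cell_red [(0.75, 372.4, 314.2), (0.44, 454.7, 358.3)]
cell_grey [(0.69, 367.8, 336.8), (0.31, 373.0, 314.5)]
wrist {'fx': 409.3073681690432, 'fy': 409.3073681690432, 'cx': 322.95145639305207, 'cy': 244.36963789268867, 'hand_eye': array([[ 2.92694382e-04, -9.54825385e-01, -2.97167290e-01,
         7.69797636e-02],
       [ 9.99999735e-01,  8.11641690e-05,  7.24160102e-04,
         2.39033864e-04],
       [-6.67327112e-04, -2.97167423e-01,  9.54825155e-01,
        -1.42735765e-01],
       [ 0.00000000e+00,  0.00000000e+00,  0.00000000e+00,
         1.00000000e+00]]), 'shot': 3}
cell_green []
green_button []
green_flat []
charger []
bay []
bay_button []
bay_flat []
cell_red []
cell_grey []
```

View pics/top0.png

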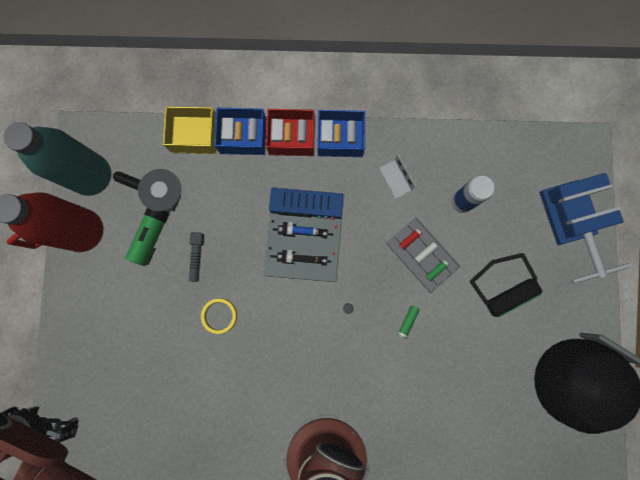

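View pics/side0.png

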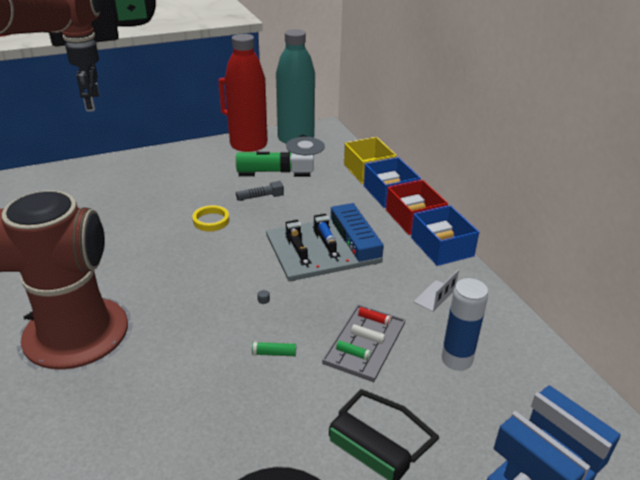

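```bash
cat > h.py <<'E'
import numpy as np, cv2
from scipy.spatial.transform import Rotation as Ro
def ray(p,u,v,obs=None):
    d=np.array([(u-p["cx"])/p["fx"],(v-p["cy"])/p["fy"],1.])
    if "R" in p:
        R=np.array(p["R"]);t=np.array(p["t"]); return -R.T@t, R.T@d
    H=np.array(p["hand_eye"]);Rt=Ro.from_rotvec(obs["tool_rot"]).as_matrix()
    return np.array(obs["tool_pos"])+Rt@H[:3,3], Rt@(H[:3,:3]@d)
def at_z(p,u,v,z,obs=None):
    o,d=ray(p,u,v,obs); return o+d*(z-o[2])/d[2]
def proj(p,X,obs=None):
    X=np.array(X,float)
    if "R" in p: c=np.array(p["R"])@X+np.array(p["t"])
    else:
        H=np.array(p["hand_eye"]);Rt=Ro.from_rotvec(obs["tool_rot"]).as_matrix()
        c=H[:3,:3].T@(Rt.T@(X-np.array(obs["tool_pos"]))-H[:3,3])
    return np.array([p["fx"]*c[0]/c[2]+p["cx"],p["fy"]*c[1]/c[2]+p["cy"]])
E
python3 - <<'E'
from station import ctrl
from h import *
p=ctrl.get_image("top"); f=p["frame"]
a=cv2.resize(f[210:345,380:470],None,fx=4,fy=4,interpolation=cv2.INTER_CUBIC)
b=cv2.resize(f[180:290,255:350],None,fx=4,fy=4,interpolation=cv2.INTER_CUBIC)
c=np.zeros((540,760,3),np.uint8); c[:a.shape[0],:360]=a; c[:b.shape[0],370:370+b.shape[1]]=b
cv2.imwrite("pics/crop1.png",c)
for nm in ["charger","cell_green","cell_red","cell_grey","tailcap"]:
    for r in ctrl.trace(p,nm)[:3]:
        m=r["mask"].astype(np.uint8); pts=cv2.findNonZero(m); 
        if pts is None: continue
        (cc,s,an)=cv2.minAreaRect(pts); z={"charger":.022,"tailcap":.02}.get(nm,.0285)
        box=cv2.boxPoints((cc,s,an)); W=[at_z(p,u,v,z)[:2].round(4).tolist() for u,v in box]
        print(nm,round(r["p"],2),np.round(cc,1),np.round(s,1),at_z(p,*cc,z).round(4),W)
E
```

```text
charger 0.85 [303.6 234.3] [73.2 89.1] [0.6002 0.0748 0.022 ] [[0.4833, 0.1814], [0.7318, 0.1704], [0.7194, -0.0339], [0.4715, -0.0186]]
charger 0.5 [437.2 270.2] [ 7.8 25.7] [ 0.5096 -0.2944  0.022 ] [[0.4933, -0.2609], [0.5416, -0.3138], [0.5259, -0.3279], [0.4777, -0.2751]]
cell_green 0.64 [408.6 321.3] [10.3 33.2] [ 0.3694 -0.2154  0.0285] [[0.3344, -0.1843], [0.4156, -0.2214], [0.4046, -0.2468], [0.3235, -0.2096]]
cell_green 0.59 [436.9 270.4] [ 7.6 24.9] [ 0.5086 -0.2922  0.0285] [[0.4932, -0.2598], [0.5393, -0.3111], [0.5239, -0.3248], [0.4779, -0.2735]]
cell_red 0.59 [410.3 238.8] [ 7.5 24.9] [ 0.5937 -0.2192  0.0285] [[0.5783, -0.1866], [0.6246, -0.2385], [0.6091, -0.252], [0.5629, -0.2]]
cell_grey 0.73 [303.9 234.7] [74.  90.3] [0.598  0.0736 0.0285] [[0.4797, 0.1804], [0.7305, 0.1703], [0.7188, -0.0354], [0.4686, -0.0209]]
tailcap 0.53 [348.5 308. ] [9.2 9.2] [ 0.401  -0.0532  0.02  ] [[0.4006, -0.0355], [0.4185, -0.0529], [0.4014, -0.0709], [0.3835, -0.0535]]
```

View pics/crop1.png

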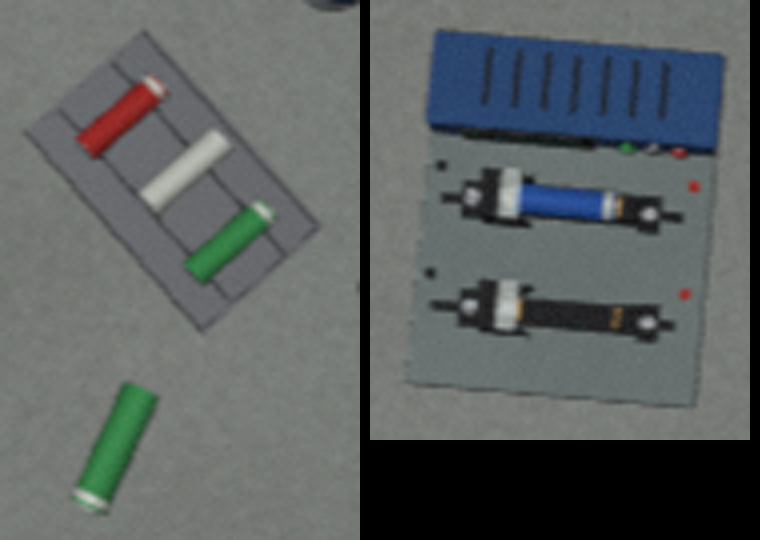

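In the top view there are two green candidates. One is in the tray at (437,270), 70 x 21 mm, which is the size given. The other is loose on the bench at (408,321), about 89 x 27 mm, so it is too large. The tray one is the cell meant, with its button end towards the upper right of the picture. First I'll move over the charger to look at the holder.

Call:
carry_out(series=[[0.64,-0.86,0.04,0,0,-0.58,0.5],[0.64,-0.86,0.04,0,0,-0.58,0.5],[0.64,-0.86,0.04,0,0,-0.58,0.5],[0.64,-0.86,0.04,0,0,-0.58,0.5],[0.64,-0.86,0.04,0,0,-0.58,0.5],[0.64,-0.86,0.04,0,0,-0.58,0.5],[0.64,-0.86,0.04,0,0,-0.58,0.5],[0.64,-0.86,0.04,0,0,-0.58,0.5],[0.64,-0.86,0.04,0,0,-0.58,0.5],[0.64,-0.86,0.04,0,0,-0.58,0.5],[0.64,-0.86,0.04,0,0,-0.58,0.5],[0.64,-0.86,0.04,0,0,-0.58,0.5]])

```text
t: 3.0
tool_pos: [0.3422, 0.3479, 0.2435]
tool_rot: [1.423, 2.801, 0.001]
contact_force: [0.1, 0.0, -0.5]
opening: 0.0424
```

Call:
carry_out(series=[[0.64,-0.86,0.04,0,0,-0.58,0.5],[0.64,-0.86,0.04,0,0,-0.58,0.5],[0.64,-0.86,0.04,0,0,-0.58,0.5],[0.64,-0.86,0.04,0,0,-0.58,0.5],[0.64,-0.86,0.04,0,0,-0.58,0.5],[0.64,-0.86,0.04,0,0,-0.58,0.5],[0.64,-0.86,0.04,0,0,-0.58,0.5],[0.64,-0.86,0.04,0,0,-0.58,0.5],[0.64,-0.86,0.04,0,0,-0.58,0.5],[0.64,-0.86,0.04,0,0,-0.58,0.5],[0.64,-0.86,0.04,0,0,-0.58,0.5],[0,0,0,0,0,0,0.5]])

```text
t: 4.2
tool_pos: [0.5189, 0.1102, 0.2544]
tool_rot: [2.231, 2.211, -0.0]
contact_force: [-0.4, 0.5, -0.1]
opening: 0.0426
```

Run:
```python
from station import ctrl
from h import *
o=ctrl.get_obs(); print(o["t"],o["tool_pos"],o["tool_rot"],o["opening"],o["contact_force"])
p=ctrl.get_image("wrist"); cv2.imwrite("pics/w1.png",p["frame"])
import pickle; pickle.dump((o,p),open("w1.pkl","wb"))
for nm in ["charger","bay","bay_button","bay_flat","bay_spring"]:
    for r in ctrl.mark_of(p,nm)[:3]:
        u,v=r["position"][0]*640,r["position"][1]*480
        print(nm,round(r["p"],2),round(u,1),round(v,1),at_z(p,u,v,{"charger":0,"bay_spring":.0505}.get(nm,.04),o).round(4))
```

```text
4.2 [0.5189464  0.11018472 0.2544439 ] [ 2.23062499e+00  2.21095081e+00 -2.40774509e-04] 0.04257096336823734 [-0.38521512  0.51151576 -0.11101223]
bay 0.64 337.8 236.4 [0.5314 0.083  0.04  ]
bay_button 0.69 337.7 273.0 [0.5314 0.0474 0.04  ]
bay_flat 0.76 340.0 200.5 [0.5333 0.116  0.04  ]
bay_spring 0.95 341.7 209.9 [0.5344 0.1099 0.0505]
```

View pics/w1.png

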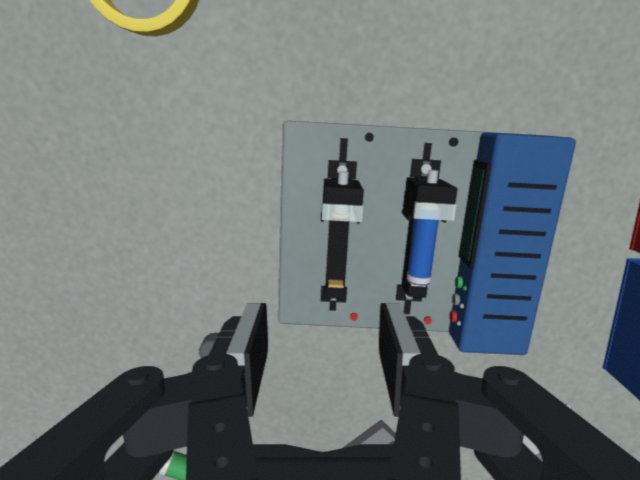

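Run:
```python
import pickle
from h import *
o,p=pickle.load(open("w1.pkl","rb")); f=p["frame"]
cv2.imwrite("pics/c2.png",cv2.resize(f[110:335,270:400],None,fx=4.5,fy=2.6,interpolation=cv2.INTER_CUBIC) if 0 else cv2.resize(f[130:320,270:450],None,fx=3.1,fy=3.1,interpolation=cv2.INTER_CUBIC))
# deck edges by thresholds
for (u,v) in [(284,122),(278,323)]: print(at_z(p,u,v,.022,o).round(4))
```

```text
[0.4846 0.1828 0.022 ]
[ 0.4713 -0.0137  0.022 ]
```

View pics/c2.png

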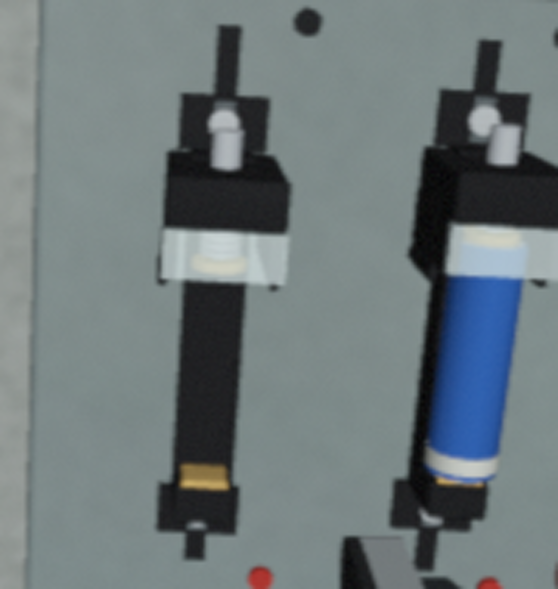

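Run:
```python
import pickle
from h import *
o,p=pickle.load(open("w1.pkl","rb"))
C=lambda x,y:(270+x/3.1,130+y/3.1)
yaw=np.arctan2(.4846-.4713,.1828+.0137); print("yaw -",yaw)
th=-yaw
ax=np.array([np.cos(th),np.sin(th)]); ay=np.array([-np.sin(th),np.cos(th)])
mid=(at_z(p,284,122,.022,o)+at_z(p,278,323,.022,o))[:2]/2
org=mid+.12*ax
org2=np.array([.597,.0743]); print("origin",org,org2)
def L(n,x,y,z):
    w=at_z(p,*C(x,y),z,o); d=w[:2]-org; print(n,w.round(4),"ch",np.round([d@ax*1e3,d@ay*1e3],1))
L("fixed bottom",204,465,.04);L("fixed top",204,489,.053)
L("block l",159,488,.053);L("block r",238,488,.053)
L("block back",198,530,.053)
L("rail L low",177,440,.04);L("rail R low",234,440,.04)
L("rail L",184,300,.04);L("rail R",244,300,.04)
L("lip edgeL",163,282,.0675);L("lip edgeR",285,285,.0675)
L("spring face top",218,270,.0585)
L("clampscrew", 224,120,.03);L("slot top",230,25,.022);L("slot bot",195,558,.022)
L("red dot",260,578,.022);L("black dot",308,22,.022)
L("rear fixed top",460,483,.053);L("rear slot top",490,40,.022);L("rear slot bot",426,570,.022);L("rear lip L",447,275,.0675);
```

```text
yaw - 0.06758140309403027
origin [0.59766842 0.07643717] [0.597  0.0743]
fixed bottom [0.5297 0.0404 0.04  ] ch [-65.4 -40.6]
fixed top [0.5293 0.0381 0.053 ] ch [-65.7 -42.8]
block l [0.516  0.0386 0.053 ] ch [-78.9 -43.3]
block r [0.5392 0.0384 0.053 ] ch [-55.7 -41.9]
block back [0.5275 0.025  0.053 ] ch [-66.5 -56.1]
rail L low [0.5215 0.0486 0.04  ] ch [-74.1 -32.9]
rail R low [0.5387 0.0484 0.04  ] ch [-57.  -31.9]
rail L [0.5238 0.0921 0.04  ] ch [-74.8  10.6]
rail R [0.5413 0.092  0.04  ] ch [-57.3  11.7]
lip edgeL [0.5178 0.1044 0.0675] ch [-81.6  22.5]
lip edgeR [0.5504 0.1033 0.0675] ch [-48.9  23.6]
spring face top [0.5329 0.1054 0.0585] ch [-66.6  24.5]
clampscrew [0.5356 0.1427 0.03  ] ch [-66.4  61.9]
slot top [0.5376 0.1686 0.022 ] ch [-66.2  87.9]
slot bot [5.273e-01 4.000e-04 2.200e-02] ch [-65.1 -80.6]
red dot [ 0.5486 -0.007   0.022 ] ch [-43.3 -86.5]
black dot [0.5599 0.1693 0.022 ] ch [-44.   90.1]
rear fixed top [0.6043 0.0394 0.053 ] ch [  9.2 -36.5]
rear slot top [0.6124 0.1638 0.022 ] ch [ 8.8 88.2]
rear slot bot [ 0.6028 -0.0046  0.022 ] ch [ 10.6 -80.5]
rear lip L [0.5936 0.1057 0.0675] ch [-6.  28.9]
```

The holder is seen clearly in the wrist view: fixed contact at about (336,283), lip edge at (342,221). That puts it about 7 mm to -y of nominal. Next is the tray.

Call:
carry_out(series=[[-0.02,-0.9,-0.2,0,0,0.41,0.5],[-0.02,-0.9,-0.2,0,0,0.41,0.5],[-0.02,-0.9,-0.2,0,0,0.41,0.5],[-0.02,-0.9,-0.2,0,0,0.41,0.5],[-0.02,-0.9,-0.2,0,0,0.41,0.5],[-0.02,-0.9,-0.2,0,0,0.41,0.5],[-0.02,-0.9,-0.2,0,0,0.41,0.5],[-0.02,-0.9,-0.2,0,0,0.41,0.5],[-0.02,-0.9,-0.2,0,0,0.41,0.5]])

```text
t: 5.4
tool_pos: [0.513, -0.0903, 0.2092]
tool_rot: [1.778, 2.589, 0.0]
contact_force: [-0.0, 0.4, 0.2]
opening: 0.0424
```

Call:
carry_out(series=[[-0.02,-0.9,-0.2,0,0,0.41,0.5],[-0.02,-0.9,-0.2,0,0,0.41,0.5],[-0.02,-0.9,-0.2,0,0,0.41,0.5],[-0.02,-0.9,-0.2,0,0,0.41,0.5],[-0.02,-0.9,-0.2,0,0,0.41,0.5],[-0.02,-0.9,-0.2,0,0,0.41,0.5],[-0.02,-0.9,-0.2,0,0,0.41,0.5],[-0.02,-0.9,-0.2,0,0,0.41,0.5],[-0.02,-0.9,-0.2,0,0,0.41,0.5],[0,0,0,0,0,0,0.5]])

```text
t: 6.4
tool_pos: [0.5083, -0.2937, 0.1635]
tool_rot: [-1.279, -2.868, 0.0]
contact_force: [0.6, 0.5, -0.4]
opening: 0.0427
```

Run:
```python
from station import ctrl
from h import *
o=ctrl.get_obs(); print(o["t"],o["tool_pos"],o["tool_rot"],o["opening"])
p=ctrl.get_image("wrist"); cv2.imwrite("pics/w2.png",p["frame"])
import pickle; pickle.dump((o,p),open("w2.pkl","wb"))
for nm in ["cell_green","green_button","green_flat"]:
    for r in ctrl.mark_of(p,nm)[:2]:
        u,v=r["position"][0]*640,r["position"][1]*480
        print(nm,round(r["p"],2),round(u,1),round(v,1),at_z(p,u,v,.0285,o).round(4))
for r in ctrl.trace(p,"cell_green")[:2]:
    m=r["mask"].astype(np.uint8); cc,s,an=cv2.minAreaRect(cv2.findNonZero(m)); print(r["p"],cc,s)
    for u,v in cv2.boxPoints((cc,s,an)): print(u,v,at_z(p,u,v,.0285,o).round(4))
```

```text
6.4 [ 0.508252   -0.29372888  0.163535  ] [-1.27884146e+00 -2.86836237e+00  3.59209732e-04] 0.04268179119749517
cell_green 0.86 328.7 225.8 [ 0.5081 -0.288   0.0285]
green_button 0.66 326.8 276.1 [ 0.5325 -0.317   0.0285]
green_flat 0.88 270.0 60.9 [ 0.4095 -0.2338  0.0285]
green_flat 0.69 327.5 178.4 [ 0.4853 -0.264   0.0285]
0.82 (326.0, 226.5) (101.0, 30.0)
311.0 176.0 [ 0.4759 -0.2703  0.0285]
341.0 176.0 [ 0.491  -0.2567  0.0285]
341.0 277.0 [ 0.5406 -0.3106  0.0285]
311.0 277.0 [ 0.5244 -0.3252  0.0285]
0.67 (255.8960418701172, 26.647537231445312) (77.48722839355469, 42.355525970458984)
220.52737 0.21607208 [ 0.366  -0.2279  0.0285]
259.04865 -17.393652 [ 0.3774 -0.2053  0.0285]
291.2647 53.079002 [ 0.4165 -0.2216  0.0285]
252.74344 70.68873 [ 0.4051 -0.2454  0.0285]
```

View pics/w2.png

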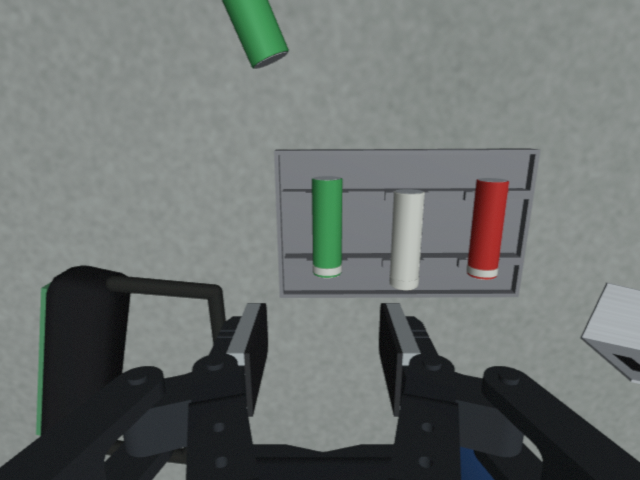

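The wrist view shows our green cell between the fingers' columns at (327,227), upright in the picture, with its white band at (327,270). The white and red cells are to its right, and the bigger loose green one is at the top. Now I'll descend onto it.

Call:
carry_out(series=[[0.0,0.12,-0.9,0,0,0,0.5],[0,0,-0.9,0,0,0,0.5],[0,0,-0.9,0,0,0,0.5],[0,0,-0.9,0,0,0,0.5],[0,0,-0.9,0,0,0,0.5],[0,0,-0.4,0,0,0,0.5],[0,0,0,0,0,0,0.5]])

```text
t: 7.35
tool_pos: [0.5078, -0.2883, 0.0403]
tool_rot: [-1.276, -2.868, -0.001]
contact_force: [-0.7, -0.3, 0.1]
opening: 0.0427
```

Run:
```python
from station import ctrl
from h import *
o=ctrl.get_obs(); print(o["t"],o["tool_pos"],o["tool_rot"],o["opening"],o["contact_force"],ctrl.pinch_z)
p=ctrl.get_image("wrist"); cv2.imwrite("pics/w3.png",p["frame"])
```

```text
7.35 [ 0.5077912  -0.28832422  0.04030337] [-1.27558429e+00 -2.86753798e+00 -1.26944750e-03] 0.04266065422228277 [-0.71027408 -0.32014144  0.06836321] 0.0187
```

View pics/w3.png

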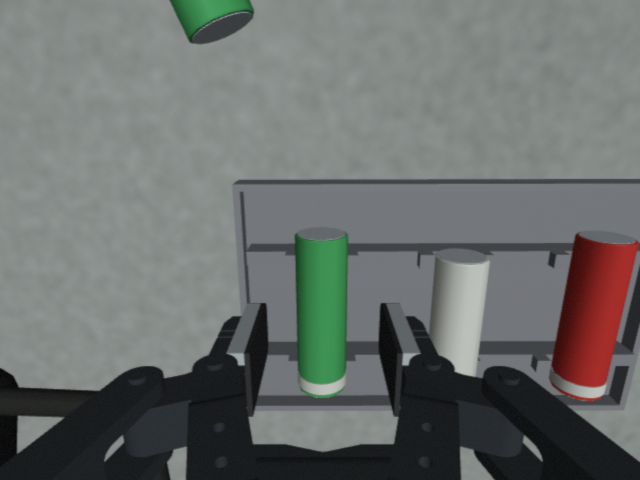

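Call:
carry_out(series=[[0,0,-0.6,0,0,0,0.5],[0,0,-0.58,0,0,0,0.5],[0,0,0,0,0,0,0.5],[0,0,0,0,0,0,0.5]])

```text
t: 7.8
tool_pos: [0.5082, -0.2894, 0.0115]
tool_rot: [-1.277, -2.869, -0.001]
contact_force: [-1.1, 0.6, -0.5]
opening: 0.0427
```

Run:
```python
from station import ctrl
from h import *
o=ctrl.get_obs(); print(o["t"],o["tool_pos"],o["tool_rot"],o["opening"],o["contact_force"])
p=ctrl.get_image("wrist"); cv2.imwrite("pics/w4.png",p["frame"])
for nm in ["cell_green","green_button","green_flat"]:
    for r in ctrl.mark_of(p,nm)[:2]:
        u,v=r["position"][0]*640,r["position"][1]*480
        print(nm,round(r["p"],2),round(u,1),round(v,1),at_z(p,u,v,.0285,o).round(4))
```

```text
7.8 [ 0.50818149 -0.28939163  0.01153761] [-1.27738062e+00 -2.86859614e+00 -5.14617589e-04] 0.04266513099696212 [-1.09626469  0.58856651 -0.52970726]
cell_green 0.71 324.4 254.2 [ 0.4852 -0.2637  0.0285]
cell_green 0.62 321.8 347.3 [ 0.5075 -0.2897  0.0285]
green_button 0.56 320.8 432.1 [ 0.5314 -0.3169  0.0285]
green_flat 0.98 319.5 255.2 [ 0.4843 -0.265   0.0285]
green_flat 0.62 199.7 8.0 [ 0.4124 -0.2339  0.0285]
```

View pics/w4.png

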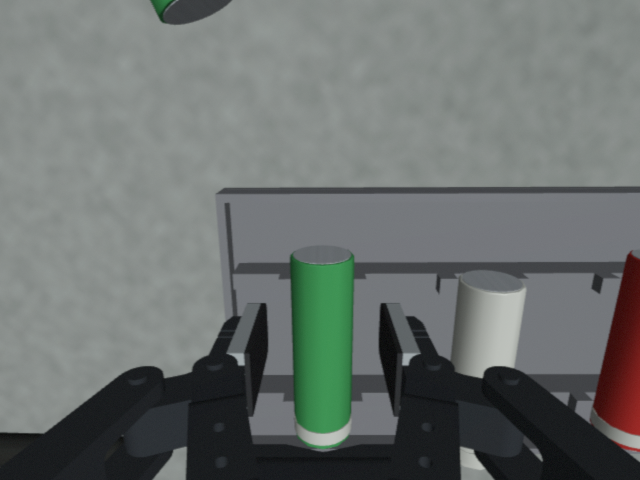

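Call:
carry_out(series=[[0,0,0,0,0,0,0.1],[0,0,0,0,0,0,0.1],[0,0,0,0,0,0,0.1],[0,0,0,0,0,0,0.1],[0,0,0,0,0,0,0.1],[0,0,0,0,0,0,0.1]], grip_force=40)

```text
t: 8.6
tool_pos: [0.5089, -0.2899, 0.0128]
tool_rot: [1.278, 2.869, -0.0]
contact_force: [-1.0, 0.9, 5.3]
opening: 0.0193
```

Call:
carry_out(series=[[0,0,0.2,0,0,0,0.1],[0,0,0.5,0,0,0,0.1],[0,0,0.9,0,0,0,0.1],[0,0,0.9,0,0,0,0.1],[0,0,0.9,0,0,0,0.1],[0,0,0.9,0,0,0,0.1],[0,0,0.9,0,0,0,0.1],[0,0,0.6,0,0,0,0.1],[0,0,0,0,0,0,0.1]])

```text
t: 9.5
tool_pos: [0.51, -0.2907, 0.1607]
tool_rot: [1.276, 2.865, -0.002]
contact_force: [-0.1, -1.2, -0.1]
opening: 0.0199
```

Run:
```python
from station import ctrl
from h import *
o=ctrl.get_obs(); print(o["t"],o["tool_pos"],o["tool_rot"],o["opening"],o["contact_force"])
p=ctrl.get_image("wrist"); cv2.imwrite("pics/w5.png",p["frame"])
import pickle; pickle.dump((o,p),open("w5.pkl","wb"))
gz=o["tool_pos"][2]+.0178
for nm in ["cell_green","green_button","green_flat"]:
    for r in ctrl.mark_of(p,nm)[:2]:
        u,v=r["position"][0]*640,r["position"][1]*480
        print(nm,round(r["p"],2),round(u,1),round(v,1),(at_z(p,u,v,gz,o)-o["tool_pos"]).round(4))
```

```text
9.5 [ 0.51003713 -0.29066747  0.16065403] [ 1.27553700e+00  2.86499719e+00 -1.89245446e-03] 0.019858910370440276 [-0.14145301 -1.15175461 -0.13537498]
cell_green 0.87 322.0 344.5 [-0.0018  0.001   0.0178]
green_button 0.84 323.8 424.8 [ 0.0213 -0.0238  0.0178]
green_flat 0.78 322.7 250.1 [-0.0247  0.0267  0.0178]
green_flat 0.66 263.1 59.4 [-0.0745  0.0572  0.0178]
```

View pics/w5.png

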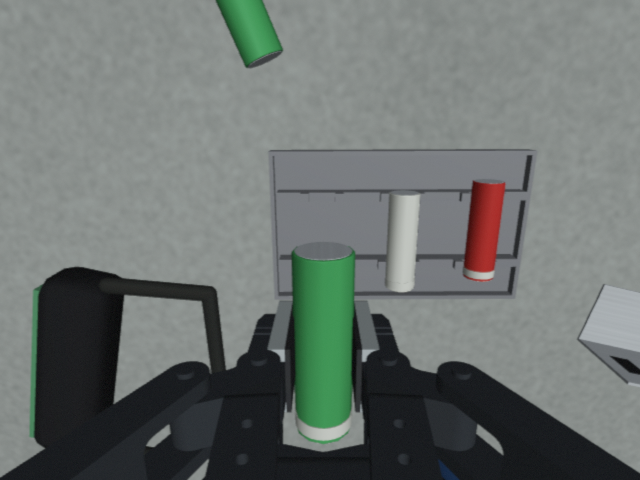

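The cell is gripped firmly and centred, with the flat end at (323,250). The other cells are still in place. Next I'll carry it over the holder.

Call:
carry_out(series=[[0.05,0.85,0,0,0,-0.496,0.1],[0.05,0.85,0,0,0,-0.496,0.1],[0.05,0.85,0,0,0,-0.496,0.1],[0.05,0.85,0,0,0,-0.496,0.1],[0.05,0.85,0,0,0,-0.496,0.1],[0.05,0.85,0,0,0,-0.496,0.1],[0.05,0.85,0,0,0,-0.496,0.1],[0.05,0.85,0,0,0,-0.496,0.1]])

```text
t: 10.5
tool_pos: [0.5177, -0.1185, 0.1555]
tool_rot: [-1.82, -2.557, 0.001]
contact_force: [-1.0, -0.4, 0.5]
opening: 0.0197
```

Call:
carry_out(series=[[0.05,0.85,0,0,0,-0.496,0.1],[0.05,0.85,0,0,0,-0.496,0.1],[0.05,0.85,0,0,0,-0.496,0.1],[0.05,0.85,0,0,0,-0.496,0.1],[0.05,0.85,0,0,0,-0.496,0.1],[0.05,0.85,0,0,0,-0.496,0.1],[0.05,0.85,0,0,0,-0.496,0.1],[0.05,0.85,0,0,0,-0.496,0.1],[0,0,0,0,0,0,0.1],[0,0,0,0,0,0,0.1]])

```text
t: 11.5
tool_pos: [0.5279, 0.0503, 0.156]
tool_rot: [-2.285, -2.154, 0.003]
contact_force: [0.4, -0.6, -1.2]
opening: 0.0197
```

Call:
carry_out(series=[[0,0,-0.1,-0.6,0.036,0,0.1],[0,0,-0.2,-0.6,0.036,0,0.1],[0,0,-0.3,-0.6,0.036,0,0.1],[0,0,-0.3,-0.6,0.036,0,0.1],[0,0,-0.3,-0.57,0.034,0,0.1],[0,0,0,0,0,0,0.1],[0,0,0,0,0,0,0.1]])

```text
t: 12.2
tool_pos: [0.5284, 0.0497, 0.1268]
tool_rot: [2.128, 2.003, -0.319]
contact_force: [0.8, -0.7, -0.7]
opening: 0.0191
```

```bash
cat > look.py <<'E'
from station import ctrl
from h import *
import sys,pickle
n=sys.argv[1]
o=ctrl.get_obs(); R=Ro.from_rotvec(o["tool_rot"]).as_matrix()
print(o["t"],"tcp",o["tool_pos"].round(4),"F",o["contact_force"].round(1),"T",o["wrist_torque"].round(2),"op",round(o["opening"],4))
x=R[:,0];print("toolx",x.round(4),"head",round(np.degrees(np.arctan2(x[1],x[0])),2),"tilt",round(np.degrees(np.arcsin(-x[2])),2),"y",R[:,1].round(3))
for c in sys.argv[2:]:
    p=ctrl.get_image(c); cv2.imwrite(f"pics/{c}_{n}.png",p["frame"]); pickle.dump((o,p),open(f"{c}_{n}.pkl","wb"))
    f=p["frame"]
    if c=="side": cv2.imwrite(f"pics/{c}_{n}.png",cv2.resize(f[190:290,250:400],None,fx=5,fy=5,interpolation=cv2.INTER_CUBIC))
    if c=="top": cv2.imwrite(f"pics/{c}_{n}.png",cv2.resize(f[180:290,255:360],None,fx=5,fy=5,interpolation=cv2.INTER_CUBIC))
    for nm in ["green_button","green_flat","cell_green"]:
        for r in ctrl.mark_of(p,nm)[:1]: print(c,nm,round(r["p"],2),round(r["position"][0]*640,1),round(r["position"][1]*480,1))
E
python3 look.py 1 wrist side top
```

```text
12.2 tcp [0.5284 0.0497 0.1268] F [ 0.8 -0.7 -0.7] T [0.15 0.01 0.02] op 0.0191
toolx [ 0.0577  0.9545 -0.2926] head 86.54 tilt 17.01 y [ 0.998 -0.061 -0.001]
wrist green_button 0.96 321.5 424.7
wrist green_flat 0.56 324.4 249.8
wrist cell_green 0.81 321.7 343.1
side green_button 0.66 254.3 349.7
side green_flat 0.69 293.8 350.7
side cell_green 0.6 275.5 345.7
top green_button 0.87 403.6 339.1
top green_flat 0.77 416.4 305.2
top cell_green 0.88 407.6 322.8
```

View pics/wrist_1.png

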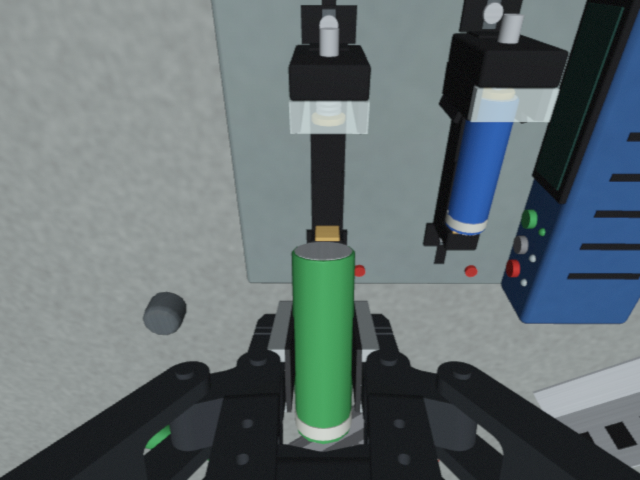

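View pics/side_1.png

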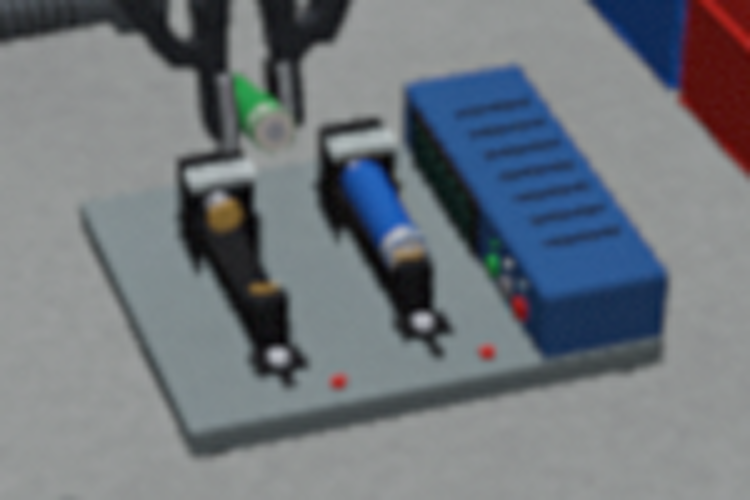

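Run:
```python
import pickle
from h import *
o,p=pickle.load(open("wrist_1.pkl","rb")); f=p["frame"]
cv2.imwrite("pics/c3.png",cv2.resize(f[20:270,250:400],None,fx=3,fy=3,interpolation=cv2.INTER_CUBIC)[:600])
cv2.imwrite("pics/c3.png",cv2.resize(f[30:260,270:390],None,fx=2.6,fy=2.6,interpolation=cv2.INTER_CUBIC))
g=cv2.cvtColor(f,cv2.COLOR_BGR2GRAY)
for v in [145,165,185,205]:
    r=g[v,290:370].astype(int); k=np.where(r<60)[0]; print(v,290+k.min(),290+k.max(), [at_z(p,290+a,v,.04,o).round(4) for a in (k.min()-.0,k.max()+1)])
print(g[215:250,328].tolist())
print(g[95:160,330].tolist())
```

```text
145 311 344 [array([0.5236, 0.0892, 0.04  ]), array([0.5409, 0.0881, 0.04  ])]
165 311 343 [array([0.5227, 0.0783, 0.04  ]), array([0.54  , 0.0772, 0.04  ])]
185 312 343 [array([0.5224, 0.0667, 0.04  ]), array([0.5397, 0.0657, 0.04  ])]
205 312 342 [array([0.5215, 0.0545, 0.04  ]), array([0.5387, 0.0534, 0.04  ])]
[34, 34, 31, 35, 30, 32, 32, 30, 30, 34, 60, 110, 125, 125, 127, 126, 126, 130, 130, 131, 132, 131, 147, 168, 169, 158, 85, 97, 100, 100, 101, 100, 99, 100, 102]
[32, 32, 34, 32, 31, 73, 146, 195, 208, 208, 204, 200, 201, 208, 209, 206, 200, 200, 205, 209, 208, 201, 199, 198, 200, 206, 207, 208, 207, 206, 203, 189, 179, 178, 178, 178, 177, 173, 141, 62, 30, 34, 34, 33, 31, 30, 34, 34, 34, 32, 33, 34, 32, 31, 32, 32, 32, 31, 31, 34, 32, 34, 32, 31, 32]
```

View pics/c3.png

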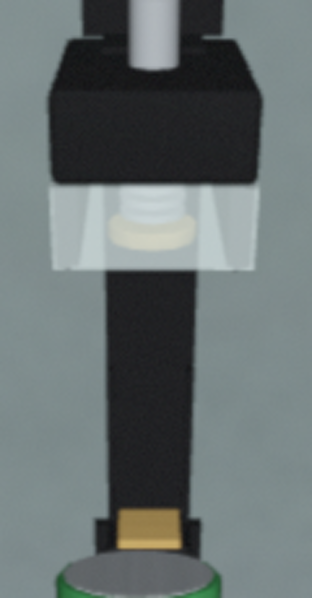

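Run:
```python
import pickle
from h import *
o,p=pickle.load(open("wrist_1.pkl","rb"))
print("fixed",at_z(p,328,225.3,.04,o)); 
for z in (.0675,.0705): print("lip",z,at_z(p,330,133.5,z,o))
for s in ("L",289.5),("R",369.5): print(s[0],at_z(p,s[1],133,.0675,o))
print("lip back/cheek block",at_z(p,330,100.5,.07,o))
# spring: disc front centre at crop(152,235)->
print("spring",at_z(p,270+152/2.6,30+248/2.6,.0425,o),at_z(p,270+152/2.6,30+228/2.6,.0585,o))
# flat end in tool frame: assume y=0, ray intersect various tool z
R=Ro.from_rotvec(o["tool_rot"]).as_matrix()
for nm,(u,v) in {"flat":(323.5,250.5),"flatTop":(323.5,243.5),"button":(322,424.7)}.items():
    c,d=ray(p,u,v,o); c=R.T@(c-o["tool_pos"]); d=R.T@d
    for z in (-.0265,-.018,-.016,-.014):
        print(nm,z,(c+d*(z-c[2])/d[2]).round(4))
```

```text
fixed [0.52966236 0.04067877 0.04      ]
lip 0.0675 [0.5336607  0.10408978 0.0675    ]
lip 0.0705 [0.53367267 0.10512911 0.0705    ]
L [0.51616853 0.10536516 0.0675    ]
R [0.55074085 0.10328222 0.0675    ]
lip back/cheek block [0.53436796 0.11869392 0.07      ]
spring [0.53301433 0.0995309  0.0425    ] [0.53330506 0.10820197 0.0585    ]
flat -0.0265 [ 0.0382 -0.0009 -0.0265]
flat -0.018 [ 0.0354 -0.0009 -0.018 ]
flat -0.016 [ 0.0348 -0.0009 -0.016 ]
flat -0.014 [ 0.0341 -0.0009 -0.014 ]
flatTop -0.0265 [ 0.0404 -0.0009 -0.0265]
flatTop -0.018 [ 0.0378 -0.0009 -0.018 ]
flatTop -0.016 [ 0.0371 -0.0009 -0.016 ]
flatTop -0.014 [ 0.0365 -0.0009 -0.014 ]
button -0.0265 [-0.025  -0.0014 -0.0265]
button -0.018 [-0.0324 -0.0014 -0.018 ]
button -0.016 [-0.0341 -0.0014 -0.016 ]
button -0.014 [-0.0359 -0.0014 -0.014 ]
```

Call:
carry_out(series=[[0.08,0,-0.5,0,0,0,0.1],[0,0,-0.8,0,0,0,0.1],[0,0,-0.8,0,0,0,0.1],[0,0,-0.4,0,0,0,0.1],[0,0,0,0,0,0,0.1],[0,0,0,0,0,0,0.1]])

```text
t: 13.4
tool_pos: [0.5309, 0.0503, 0.0649]
tool_rot: [2.127, 2.002, -0.319]
contact_force: [0.4, -0.2, -0.5]
opening: 0.0197
```

```bash
python3 look.py 2 wrist side; python3 -c "
import pickle
for n in ('w1','wrist_1','wrist_2'): print(pickle.load(open(n+'.pkl','rb'))[1]['hand_eye'][:3].round(4).tolist())"
```

```text
13.4 tcp [0.5309 0.0503 0.0649] F [ 0.4 -0.2 -0.5] T [ 0.2  -0.03  0.04] op 0.0197
toolx [ 0.0578  0.9543 -0.2933] head 86.53 tilt 17.05 y [ 0.998 -0.06   0.   ]
wrist green_button 0.63 323.8 427.1
wrist green_flat 0.92 324.0 251.2
wrist cell_green 0.56 321.8 345.9
side green_button 0.84 251.4 350.2
side green_flat 0.74 293.6 347.0
side cell_green 0.71 277.6 344.8
[[0.0003, -0.9551, -0.2963, 0.0763], [1.0, 0.0001, 0.0006, -0.0011], [-0.0005, -0.2963, 0.9551, -0.1427]]
[[0.0001, -0.9551, -0.2962, 0.0762], [1.0, -0.0, 0.0006, -0.0011], [-0.0006, -0.2962, 0.9551, -0.1429]]
[[0.0001, -0.9551, -0.2962, 0.0762], [1.0, -0.0, 0.0006, -0.0011], [-0.0006, -0.2962, 0.9551, -0.1429]]
```

View pics/wrist_2.png

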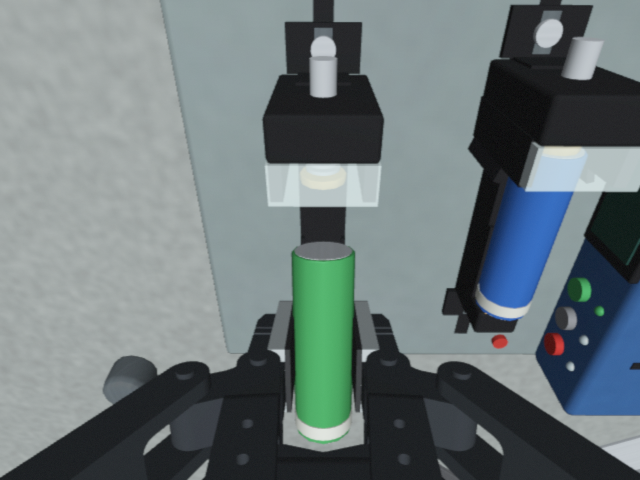

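View pics/side_2.png

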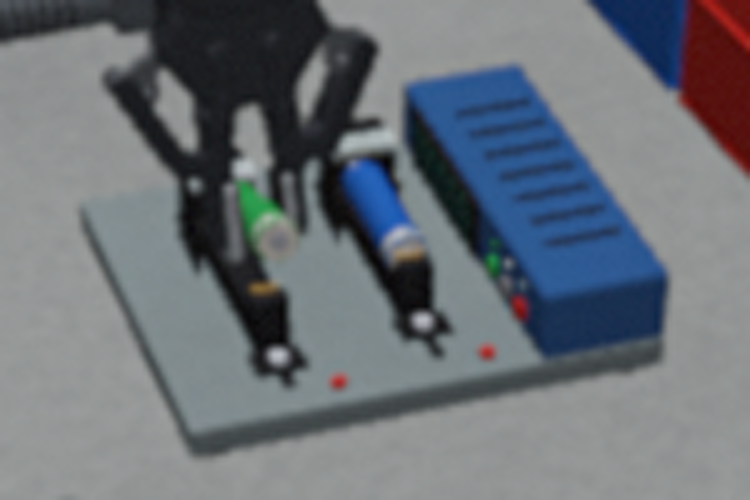

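The wrist view shows the cell (col 323.5), rail (301–345), plunger (323) and lip (266–380) all on one line, so lateral alignment is good. Next I'll lower it and approach the pocket.

Call:
carry_out(series=[[0,0,-0.3,0,0,0,0.1],[0,0,-0.3,0,0,0,0.1],[0,0,-0.1,0,0,0,0.1],[0,0,0,0,0,0,0.1],[0.01,0.16,0,0,0,0,0.1],[0.01,0.16,0,0,0,0,0.1],[0,0,0,0,0,0,0.1],[0,0,0,0,0,0,0.1]])

```text
t: 14.6
tool_pos: [0.5314, 0.0586, 0.0476]
tool_rot: [2.126, 2.002, -0.318]
contact_force: [0.9, -0.3, 0.5]
opening: 0.0194
```

```bash
python3 look.py 3 wrist
```

```text
14.6 tcp [0.5314 0.0586 0.0476] F [ 0.9 -0.3  0.5] T [ 0.17 -0.02  0.01] op 0.0194
toolx [ 0.0577  0.9543 -0.2931] head 86.54 tilt 17.04 y [ 0.998 -0.06   0.001]
wrist green_button 0.92 321.1 427.1
wrist green_flat 0.68 324.6 254.1
wrist cell_green 0.83 320.8 343.7
```

View pics/wrist_3.png

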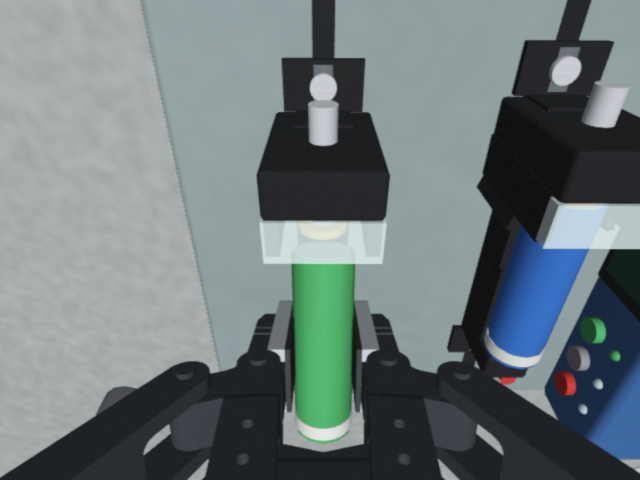

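The flat end now sits between the cheeks with no contact yet. I'll advance in small steps and watch the force.

Call:
carry_out(series=[[0.005,0.08,0,0,0,0,0.1],[0.005,0.08,0,0,0,0,0.1],[0,0,0,0,0,0,0.1],[0,0,0,0,0,0,0.1]])

```text
t: 15.2
tool_pos: [0.5314, 0.0624, 0.0473]
tool_rot: [2.127, 2.002, -0.319]
contact_force: [0.2, -0.7, -0.5]
opening: 0.0196
```

Call:
carry_out(series=[[0.005,0.08,0,0,0,0,0.1],[0,0,0,0,0,0,0.1],[0,0,0,0,0,0,0.1]])

```text
t: 15.5
tool_pos: [0.5315, 0.0644, 0.0473]
tool_rot: [2.127, 2.002, -0.318]
contact_force: [-0.6, 0.7, -1.1]
opening: 0.0194
```

Call:
carry_out(series=[[0.005,0.08,0,0,0,0,0.1],[0,0,0,0,0,0,0.1],[0,0,0,0,0,0,0.1]])

```text
t: 15.8
tool_pos: [0.5316, 0.0659, 0.0473]
tool_rot: [2.126, 2.001, -0.32]
contact_force: [-0.3, -3.0, 0.0]
opening: 0.0193
```

Call:
carry_out(series=[[0.005,0.08,0,0,0,0,0.1],[0,0,0,0,0,0,0.1],[0,0,0,0,0,0,0.1]])

```text
t: 16.1
tool_pos: [0.5317, 0.068, 0.0473]
tool_rot: [2.126, 2.001, -0.319]
contact_force: [0.5, -4.7, -1.0]
opening: 0.02
```

Call:
carry_out(series=[[0.005,0.08,0,0,0,0,0.1],[0,0,0,0,0,0,0.1],[0,0,0,0,0,0,0.1]])

```text
t: 16.4
tool_pos: [0.5318, 0.0697, 0.0473]
tool_rot: [2.126, 2.001, -0.32]
contact_force: [-0.5, -5.8, -0.6]
opening: 0.0195
```

Call:
carry_out(series=[[0.003,0.06,0,0,0,0,0.1],[0,0,0,0,0,0,0.1],[0,0,0,0,0,0,0.1]])

```text
t: 16.7
tool_pos: [0.5319, 0.0709, 0.0474]
tool_rot: [2.126, 2.001, -0.321]
contact_force: [0.1, -7.4, -0.4]
opening: 0.0194
```

```bash
python3 look.py 4 wrist side
```

```text
16.7 tcp [0.5319 0.0709 0.0474] F [ 0.1 -7.4 -0.4] T [-0.87 -0.04  0.03] op 0.0194
toolx [ 0.0578  0.9537 -0.2952] head 86.53 tilt 17.17 y [ 0.998 -0.061 -0.   ]
wrist green_button 0.72 323.3 425.1
wrist cell_green 0.79 323.0 344.6
side green_button 0.66 249.9 351.0
side green_flat 0.98 291.9 347.2
side cell_green 0.89 274.9 345.3
```

View pics/wrist_4.png

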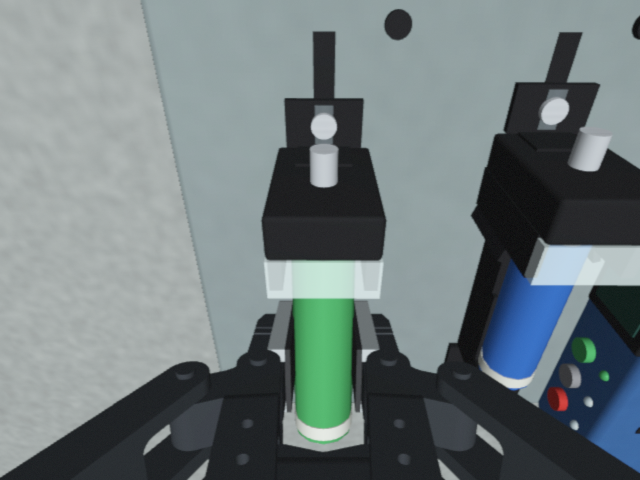

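View pics/side_4.png

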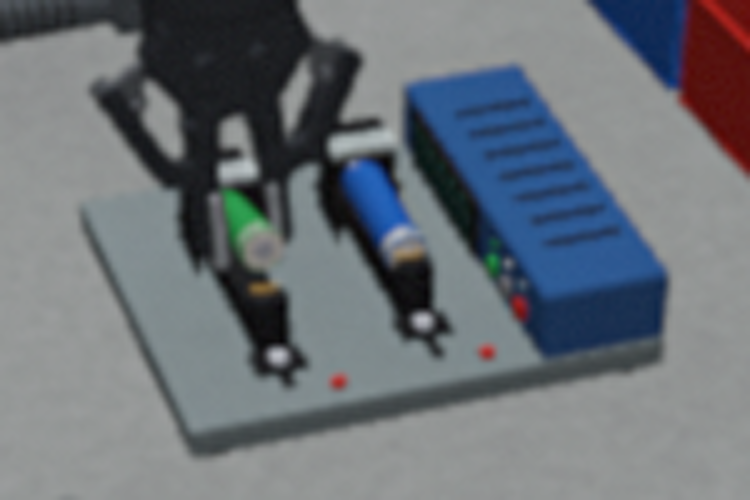

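The cell is pressed 6 mm into the spring at 7.4 N, still tilted 17°, so the intermediate condition holds. Now I'll compute the tip-down path.

Run:
```python
import numpy as np
fx,fz=35,16
def tcp(th,S,h0):
    c=S-(18.5-h0)*np.tan(th) ; Fy=c+10.5*np.sin(th); Fz=40+h0+10.5*np.cos(th)
    return np.array([Fy-fx*np.cos(th)-fz*np.sin(th), Fz+fx*np.sin(th)-fz*np.cos(th)])
th0=np.radians(17.1); P=tcp(th0,71.4,2.5); print(P)
for i in range(1,7):
    th=th0*(1-i/6); h0=2.5; Q=tcp(th,71.4,h0); d=Q-P; P=Q
    lb=h0+68.5*np.sin(th); c=71.4-(18.5-h0)*np.tan(th)
    print(round(np.degrees(th),2),d.round(2),"row: x %.3f y %.3f z %.3f turn %.3f"%(d[0]*.06/25,d[0]*.998/25,d[1]/25,th0/6/.1),"lowcorner h",lb.round(1),"gap",(c-68.5*np.cos(th)).round(2),"btn",(c-70*np.cos(th)+5.5*np.sin(th)).round(2))
```

```text
[31.40777998 47.5345498 ]
14.25 [ 0.65 -1.75] row: x 0.002 y 0.026 z -0.070 turn 0.497 lowcorner h 19.4 gap 0.94 btn 0.84
11.4 [ 0.72 -1.76] row: x 0.002 y 0.029 z -0.070 turn 0.497 lowcorner h 16.0 gap 1.03 btn 0.64
8.55 [ 0.79 -1.76] row: x 0.002 y 0.031 z -0.070 turn 0.497 lowcorner h 12.7 gap 1.26 btn 0.59
5.7 [ 0.86 -1.76] row: x 0.002 y 0.034 z -0.070 turn 0.497 lowcorner h 9.3 gap 1.64 btn 0.7
2.85 [ 0.94 -1.76] row: x 0.002 y 0.038 z -0.070 turn 0.497 lowcorner h 5.9 gap 2.19 btn 0.96
0.0 [ 1.03 -1.75] row: x 0.002 y 0.041 z -0.070 turn 0.497 lowcorner h 2.5 gap 2.9 btn 1.4
```

Call:
carry_out(series=[[0.003,0.05,0,0,0,0,0.1],[0.002,0.035,0,0,0,0,0.1],[0,0,0,0,0,0,0.1],[0,0,0,0,0,0,0.1]])

```text
t: 17.5
tool_pos: [0.532, 0.0725, 0.0474]
tool_rot: [2.125, 2.0, -0.322]
contact_force: [-0.4, -8.9, -0.7]
opening: 0.0194
```

Call:
carry_out(series=[[0.003,0.05,-0.07,0.496,-0.03,0,0.1],[0,0,0,0,0,0,0.1],[0.002,0.03,-0.07,0.496,-0.03,0,0.1],[0,0,0,0,0,0,0.1],[0,0,0,0,0,0,0.1]])

```text
t: 18.0
tool_pos: [0.532, 0.0741, 0.0437]
tool_rot: [2.182, 2.053, -0.221]
contact_force: [-1.0, -9.9, -0.8]
opening: 0.0199
```

```bash
python3 look.py 5 side
```

```text
18.0 tcp [0.532  0.0741 0.0437] F [-1.  -9.9 -0.8] T [-1.3  0.  -0. ] op 0.0199
toolx [ 0.0597  0.978  -0.1999] head 86.51 tilt 11.53 y [ 0.998 -0.061 -0.   ]
side green_button 0.71 301.9 242.7
side green_flat 0.62 293.1 231.9
side cell_green 0.77 273.9 347.3
```

View pics/side_5.png

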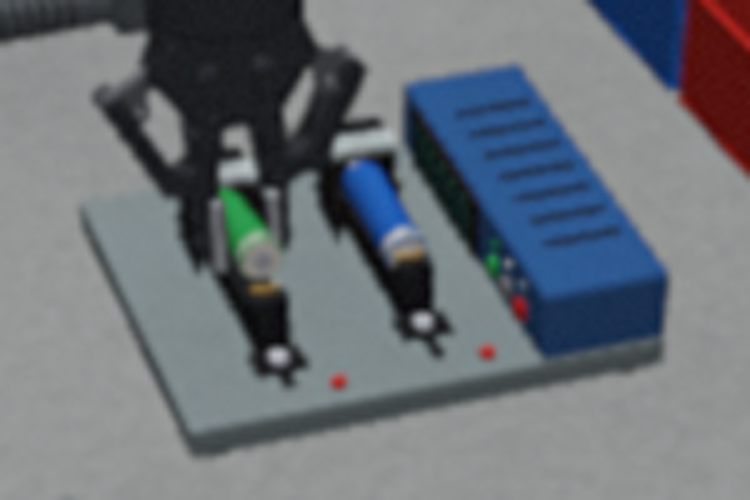

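Call:
carry_out(series=[[0.002,0.028,-0.07,0.496,-0.03,0,0.1],[0,0,0,0,0,0,0.1],[0,0,0,0,0,0,0.1]])

```text
t: 18.5
tool_pos: [0.5321, 0.0749, 0.0418]
tool_rot: [2.209, 2.079, -0.168]
contact_force: [-0.8, -9.0, -0.6]
opening: 0.0197
```

Call:
carry_out(series=[[0.002,0.03,-0.07,0.496,-0.03,0,0.1],[0,0,0,0,0,0,0.1],[0,0,0,0,0,0,0.1]])

```text
t: 18.8
tool_pos: [0.5321, 0.0756, 0.04]
tool_rot: [2.236, 2.104, -0.114]
contact_force: [1.1, -8.5, -1.9]
opening: 0.0195
```

```bash
python3 look.py 6 side wrist
```

```text
18.8 tcp [0.5321 0.0756 0.04  ] F [ 1.1 -8.5 -1.9] T [-1.33 -0.03 -0.04] op 0.0195
toolx [ 0.0606  0.993  -0.1017] head 86.51 tilt 5.84 y [ 0.998 -0.061 -0.   ]
side green_button 0.82 254.0 351.5
side green_flat 0.7 292.6 347.5
side cell_green 0.76 275.3 347.6
wrist green_button 0.71 319.9 427.5
wrist cell_green 0.94 322.0 344.8
```

View pics/side_6.png

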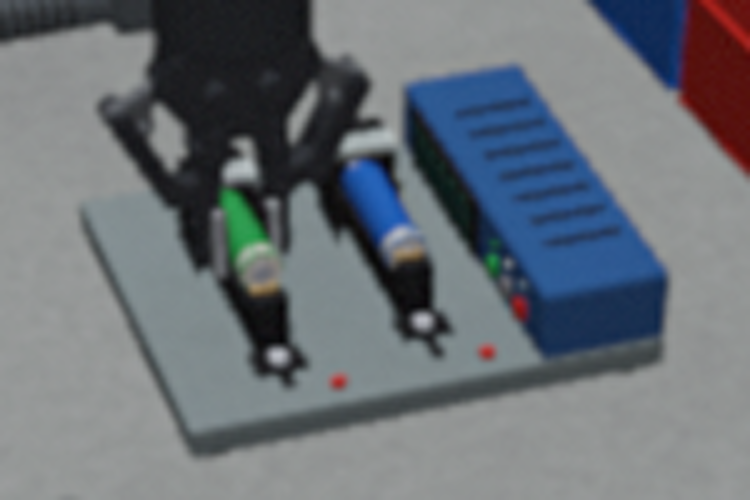

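Call:
carry_out(series=[[0.002,0.032,0,0,0,0,0.1],[0,0,0,0,0,0,0.1],[0,0,0,0,0,0,0.1]])

```text
t: 19.5
tool_pos: [0.5322, 0.0763, 0.04]
tool_rot: [2.235, 2.104, -0.115]
contact_force: [0.4, -10.5, -2.3]
opening: 0.0196
```

Call:
carry_out(series=[[0,0,0,0,0,0,0.1]])

```text
t: 19.6
tool_pos: [0.5322, 0.0763, 0.04]
tool_rot: [2.235, 2.104, -0.115]
contact_force: [-0.1, -10.7, -1.7]
opening: 0.0197
```

Call:
carry_out(series=[[0,0,0,0,0,0,0.1]])

```text
t: 19.7
tool_pos: [0.5322, 0.0763, 0.04]
tool_rot: [2.235, 2.104, -0.115]
contact_force: [0.2, -11.4, -0.4]
opening: 0.0199
```

Call:
carry_out(series=[[0.002,0.024,-0.07,0.496,-0.03,0,0.1],[0,0,0,0,0,0,0.1],[0,0,0,0,0,0,0.1]])

```text
t: 20.0
tool_pos: [0.5322, 0.0769, 0.0381]
tool_rot: [2.261, 2.128, -0.06]
contact_force: [0.2, -8.8, -2.8]
opening: 0.0194
```

Call:
carry_out(series=[[0,0,0,0,0,0,0.1]])

```text
t: 20.1
tool_pos: [0.5322, 0.077, 0.0382]
tool_rot: [2.261, 2.128, -0.06]
contact_force: [-0.1, -9.5, -3.2]
opening: 0.0195
```

```bash
python3 look.py 7 side wrist
```

```text
20.1 tcp [0.5322 0.077  0.0382] F [-0.1 -9.5 -3.2] T [-1.49 -0.01 -0.04] op 0.0195
toolx [ 0.0603  0.9968 -0.0525] head 86.54 tilt 3.01 y [ 0.998 -0.06  -0.   ]
side green_button 0.58 250.9 350.4
side green_flat 0.82 298.0 351.3
side cell_green 0.93 275.6 347.8
wrist green_button 0.88 323.0 426.4
wrist cell_green 0.77 322.4 347.3
```

View pics/side_7.png

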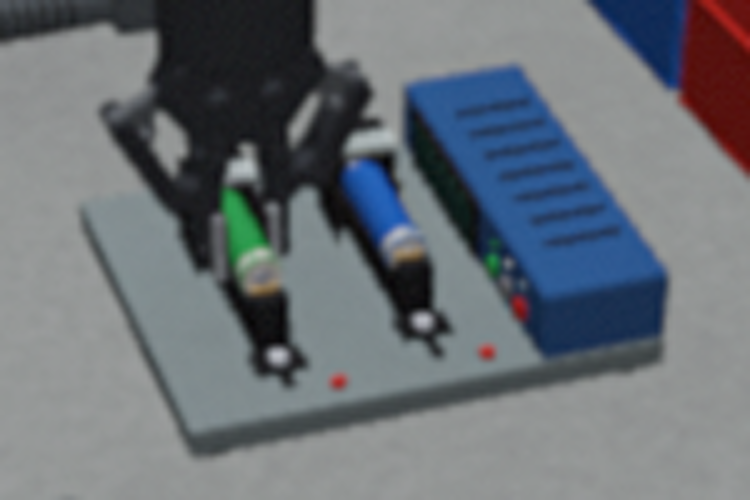

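Call:
carry_out(series=[[0.002,0.036,-0.075,0.51,-0.03,0,0.1],[0,0,0,0,0,0,0.1],[0,0,0,0,0,0,0.1]])

```text
t: 20.8
tool_pos: [0.5323, 0.0778, 0.0363]
tool_rot: [2.287, 2.152, -0.002]
contact_force: [-0.3, -9.8, -1.0]
opening: 0.0196
```

```bash
python3 look.py 8 side wrist
```

```text
20.8 tcp [0.5323 0.0778 0.0363] F [-0.3 -9.8 -1. ] T [-1.48  0.05 -0.04] op 0.0196
toolx [ 0.0607  0.9982 -0.0014] head 86.52 tilt 0.08 y [ 0.998 -0.061 -0.   ]
side green_button 0.75 249.4 350.5
side green_flat 0.85 297.4 347.8
side cell_green 0.91 278.0 346.5
wrist green_button 0.86 320.6 429.1
wrist cell_green 0.85 323.5 343.9
```

View pics/side_8.png

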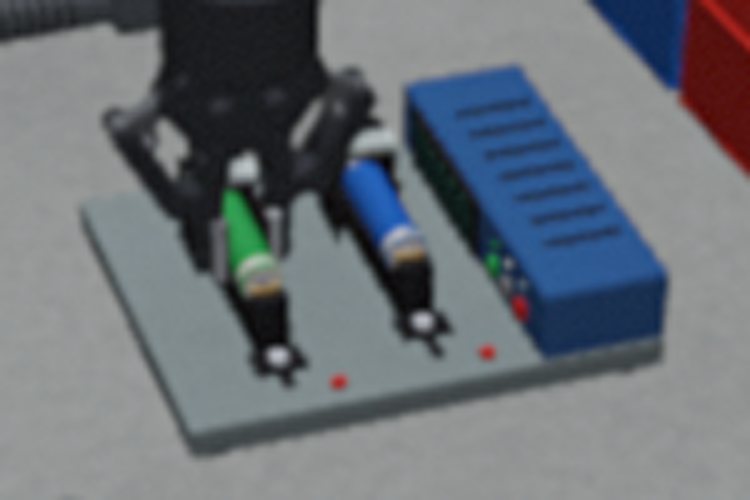

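View pics/wrist_8.png

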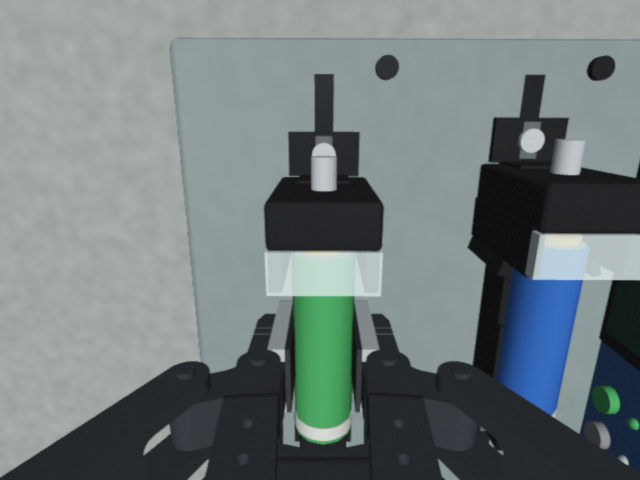

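The cell is level, with the button just in front of the fixed contact and still a little above the rail. I'll lower it gently until it touches.

Call:
carry_out(series=[[0,0,-0.04,0,0,0,0.1],[0,0,0,0,0,0,0.1],[0,0,0,0,0,0,0.1]])

```text
t: 21.5
tool_pos: [0.5324, 0.0781, 0.036]
tool_rot: [2.286, 2.153, -0.002]
contact_force: [-2.2, -9.5, 2.9]
opening: 0.0198
```

Call:
carry_out(series=[[0,0,-0.03,0,0,0,0.1],[0,0,0,0,0,0,0.1],[0,0,0,0,0,0,0.1]])

```text
t: 21.8
tool_pos: [0.5326, 0.0781, 0.0355]
tool_rot: [2.286, 2.153, -0.002]
contact_force: [-1.3, -9.4, 3.1]
opening: 0.0196
```

Call:
carry_out(series=[[0,0,0,0,0,0,0.1]])

```text
t: 21.9
tool_pos: [0.5326, 0.0781, 0.0355]
tool_rot: [2.286, 2.153, -0.001]
contact_force: [-2.7, -9.0, 3.2]
opening: 0.0196
```

Call:
carry_out(series=[[-0.024,0,0,0,0,0,0.1],[0,0,0,0,0,0,0.1],[0,0,-0.03,0,0,0,0.1],[0,0,0,0,0,0,0.1],[0,0,0,0,0,0,0.1]])

```text
t: 22.4
tool_pos: [0.5327, 0.0781, 0.0352]
tool_rot: [2.286, 2.152, 0.0]
contact_force: [-1.1, -10.1, 3.2]
opening: 0.0195
```

Call:
carry_out(series=[[0,0,0,0,0,0,0.1]])

```text
t: 22.5
tool_pos: [0.5327, 0.0781, 0.0352]
tool_rot: [2.286, 2.152, 0.0]
contact_force: [-0.8, -8.8, 3.8]
opening: 0.0191
```

```bash
python3 look.py 9 side wrist
```

```text
22.5 tcp [0.5327 0.0781 0.0352] F [-0.8 -8.8  3.8] T [-1.45  0.17 -0.01] op 0.0191
toolx [ 0.0602  0.9982 -0.0013] head 86.55 tilt 0.08 y [ 0.998 -0.06   0.002]
side green_button 0.6 301.0 246.4
side green_flat 0.84 292.1 351.3
side cell_green 0.57 297.7 239.4
wrist green_button 0.73 320.7 427.9
wrist cell_green 0.64 323.8 345.1
```

View pics/side_9.png

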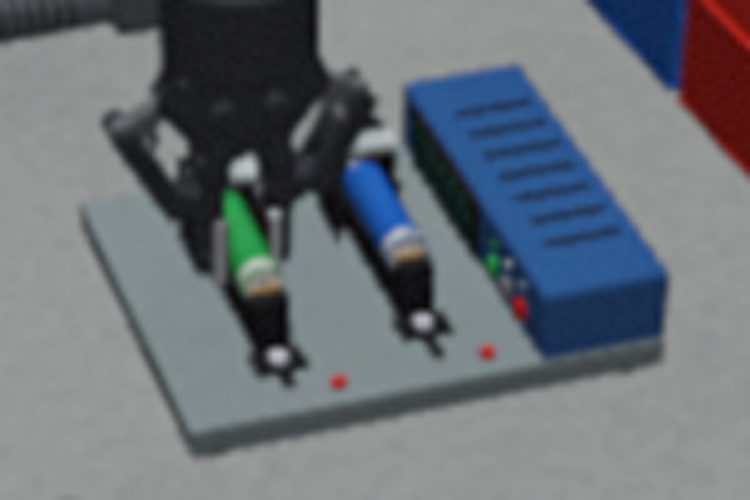

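View pics/wrist_9.png

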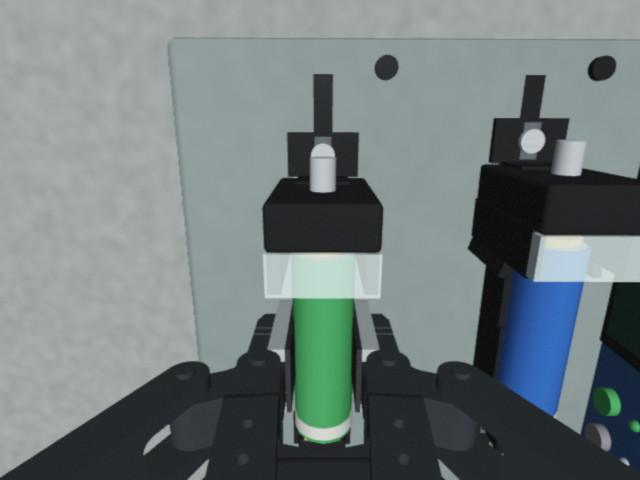

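Call:
carry_out(series=[[0,0,-0.03,0,0,0,0.1],[0,0,0,0,0,0,0.1],[0,0,0,0,0,0,0.1]])

```text
t: 23.2
tool_pos: [0.5328, 0.0781, 0.0349]
tool_rot: [2.286, 2.152, 0.0]
contact_force: [-2.9, -8.2, 5.6]
opening: 0.0198
```

Call:
carry_out(series=[[0,0,-0.02,0,0,0,0.1],[0,0,0,0,0,0,0.1],[0,0,0,0,0,0,0.1]])

```text
t: 23.5
tool_pos: [0.5329, 0.0781, 0.0348]
tool_rot: [2.285, 2.152, -0.0]
contact_force: [-5.0, -8.9, 8.6]
opening: 0.0196
```

Call:
carry_out(series=[[0,0,-0.02,0,0,0,0.1],[0,0,0,0,0,0,0.1],[0,0,0,0,0,0,0.1]])

```text
t: 23.8
tool_pos: [0.5329, 0.0781, 0.0348]
tool_rot: [2.285, 2.153, -0.0]
contact_force: [-5.8, -10.1, 12.0]
opening: 0.0198
```

Call:
carry_out(series=[[0,0,0.03,0,0,0,0.1],[-0.03,0,0,0,0,0,0.1],[0,0,0,0,0,0,0.1],[0,0,0,0,0,0,0.1]])

```text
t: 24.2
tool_pos: [0.5329, 0.0781, 0.0349]
tool_rot: [2.285, 2.151, 0.003]
contact_force: [0.2, -10.1, 4.2]
opening: 0.0197
```

Call:
carry_out(series=[[0,0,-0.02,0,0,0,0.1],[0,0,0,0,0,0,0.1],[0,0,0,0,0,0,0.1]])

```text
t: 24.5
tool_pos: [0.5329, 0.0781, 0.0348]
tool_rot: [2.285, 2.151, 0.002]
contact_force: [-2.8, -9.4, 7.7]
opening: 0.0194
```

Call:
carry_out(series=[[-0.015,0,0.01,0,0,0,0.1],[-0.001,-0.025,0,0,0,0,0.1],[0,0,0,0,0,0,0.1],[0,0,0,0,0,0,0.1]])

```text
t: 24.9
tool_pos: [0.5328, 0.0777, 0.0349]
tool_rot: [2.285, 2.151, 0.004]
contact_force: [0.7, -8.9, 4.7]
opening: 0.0195
```

Call:
carry_out(series=[[-0.001,-0.02,0,0,0,0,0.1],[0,0,0,0,0,0,0.1],[0,0,0,0,0,0,0.1]])

```text
t: 25.2
tool_pos: [0.5328, 0.0774, 0.0349]
tool_rot: [2.285, 2.151, 0.005]
contact_force: [-0.2, -7.7, 6.0]
opening: 0.0197
```

```bash
python3 look.py 10 side wrist
```

```text
25.2 tcp [0.5328 0.0774 0.0349] F [-0.2 -7.7  6. ] T [-1.24 -0.01 -0.04] op 0.0197
toolx [ 6.040e-02  9.982e-01 -2.000e-04] head 86.54 tilt 0.01 y [ 0.998 -0.06   0.005]
side green_button 0.77 250.3 350.8
side green_flat 0.96 292.2 349.8
side cell_green 0.89 277.8 345.7
wrist green_button 0.87 323.0 427.8
wrist cell_green 0.56 323.3 343.0
```

View pics/side_10.png

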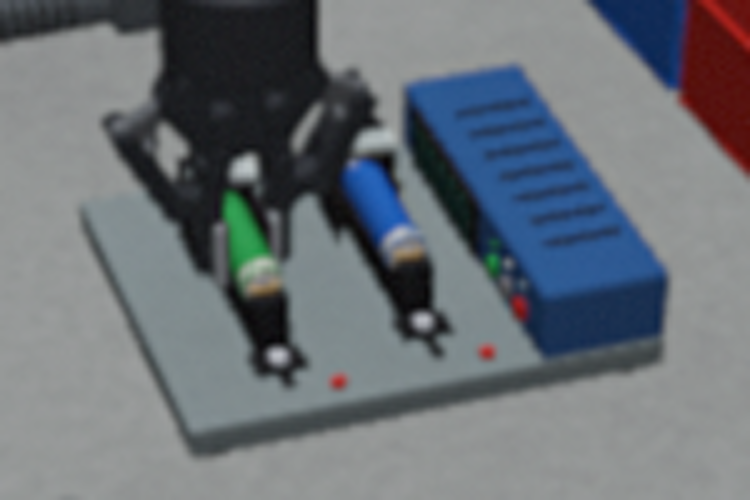

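Call:
carry_out(series=[[-0.001,-0.02,0,0,0,0,0.1],[0,0,0,0,0,0,0.1],[0,0,0,0,0,0,0.1]])

```text
t: 25.9
tool_pos: [0.5328, 0.077, 0.0349]
tool_rot: [2.285, 2.151, 0.005]
contact_force: [-0.1, -7.5, 4.6]
opening: 0.0196
```

Call:
carry_out(series=[[-0.001,-0.02,0.005,0,0,0,0.1],[0,0,0,0,0,0,0.1],[0,0,0,0,0,0,0.1]])

```text
t: 26.2
tool_pos: [0.5327, 0.0765, 0.0349]
tool_rot: [2.285, 2.151, 0.005]
contact_force: [0.4, -8.1, 4.5]
opening: 0.0196
```

Call:
carry_out(series=[[-0.001,-0.02,0,0,0,0,0.1],[0,0,0,0,0,0,0.1],[0,0,0,0,0,0,0.1]])

```text
t: 26.5
tool_pos: [0.5327, 0.0761, 0.0349]
tool_rot: [2.285, 2.151, 0.005]
contact_force: [0.1, -6.8, 5.7]
opening: 0.0195
```

Call:
carry_out(series=[[-0.001,-0.02,0,0,0,0,0.1],[0,0,0,0,0,0,0.1],[0,0,0,0,0,0,0.1]])

```text
t: 26.8
tool_pos: [0.5327, 0.076, 0.0349]
tool_rot: [2.286, 2.151, 0.006]
contact_force: [0.6, -5.5, 5.0]
opening: 0.0196
```

Call:
carry_out(series=[[0,0,0,0,0,0,0.1]])

```text
t: 26.9
tool_pos: [0.5327, 0.076, 0.0349]
tool_rot: [2.286, 2.151, 0.006]
contact_force: [1.5, -5.1, 4.3]
opening: 0.0196
```

```bash
python3 look.py 11 wrist side top
python3 - <<'E'
import pickle,cv2
o,p=pickle.load(open("wrist_11.pkl","rb"));a=cv2.resize(p["frame"][240:460,250:400],None,fx=2.7,fy=2.7,interpolation=cv2.INTER_CUBIC)
o,p=pickle.load(open("side_11.pkl","rb"));b=cv2.resize(p["frame"][220:270,285:345],None,fx=6,fy=6,interpolation=cv2.INTER_CUBIC)
import numpy as np
c=np.zeros((600,780,3),np.uint8);c[:a.shape[0],:a.shape[1]]=a;c[:b.shape[0],410:410+b.shape[1]]=b;cv2.imwrite("pics/c11.png",c)
E
```

```text
26.9 tcp [0.5327 0.076  0.0349] F [ 1.5 -5.1  4.3] T [-0.89 -0.11  0.01] op 0.0196
toolx [0.0605 0.9982 0.0011] head 86.53 tilt -0.07 y [ 0.998 -0.061  0.005]
wrist green_button 0.92 319.6 427.5
wrist cell_green 0.82 322.8 343.6
side green_button 0.75 250.2 349.1
side green_flat 0.43 292.6 230.2
side cell_green 0.76 275.1 347.3
top green_button 0.83 398.8 338.8
top green_flat 0.6 420.5 307.7
```

View pics/c11.png

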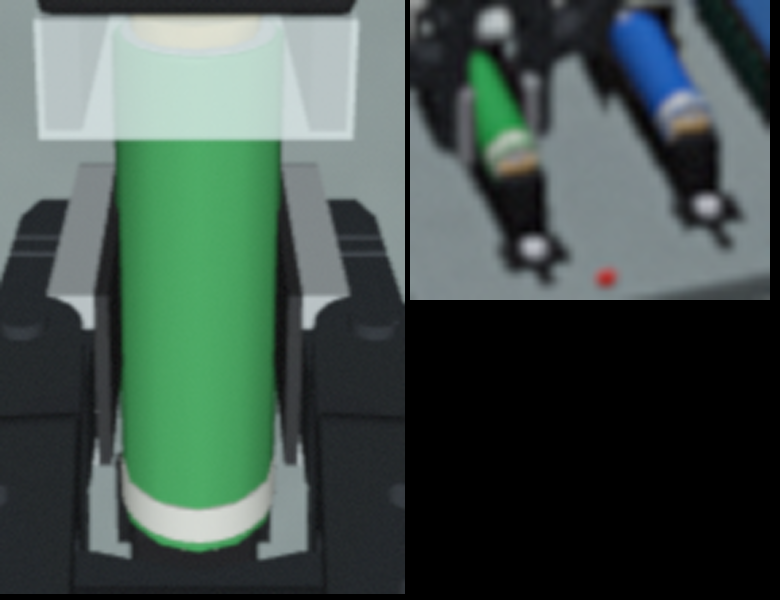

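The last 0.5 mm step moved the cell only 0.1 mm and Fy dropped, so the button is on the fixed contact. I'll unload the remaining force and let go.

Call:
carry_out(series=[[-0.001,-0.02,0.008,0,0,0,0.1],[0,0,0,0,0,0,0.1],[0,-0.016,0.006,0,0,0,0.1],[0,0,0,0,0,0,0.1],[0,0,0,0,0,0,0.1]])

```text
t: 28.0
tool_pos: [0.5326, 0.076, 0.0349]
tool_rot: [2.287, 2.152, 0.009]
contact_force: [5.1, -2.4, 5.5]
opening: 0.0195
```

Call:
carry_out(series=[[0,0,0,0,0,0,0.28],[0,0,0,0,0,0,0.32],[0,0,0,0,0,0,0.4],[0,0,0,0,0,0,0.45],[0,0,0,0,0,0,0.45],[0,0,0,0,0,0,0.45]])

```text
t: 28.6
tool_pos: [0.53, 0.0757, 0.033]
tool_rot: [-2.286, -2.152, -0.001]
contact_force: [-0.2, -0.0, 0.1]
opening: 0.0384
```

```bash
python3 look.py 12 wrist side
```

```text
28.6 tcp [0.53   0.0757 0.033 ] F [-0.2 -0.   0.1] T [0.02 0.05 0.  ] op 0.0384
toolx [0.0606 0.9982 0.0021] head 86.53 tilt -0.12 y [ 0.998 -0.061 -0.001]
wrist green_button 0.77 322.9 432.3
wrist cell_green 0.74 328.4 346.7
side green_button 0.88 251.6 351.9
side green_flat 0.69 292.8 350.6
side cell_green 0.74 274.7 345.7
```

View pics/wrist_12.png

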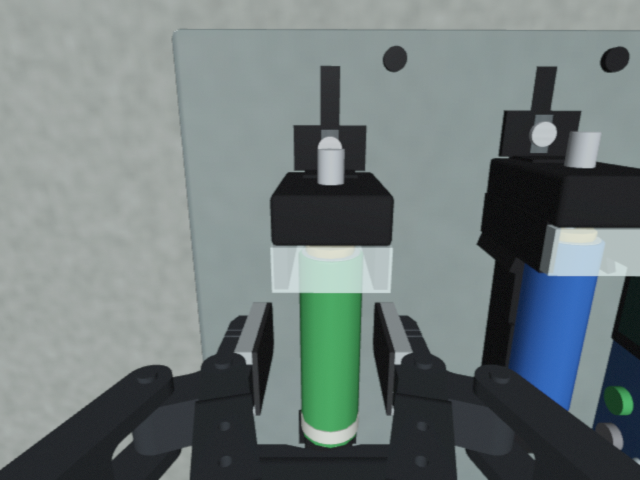

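View pics/side_12.png

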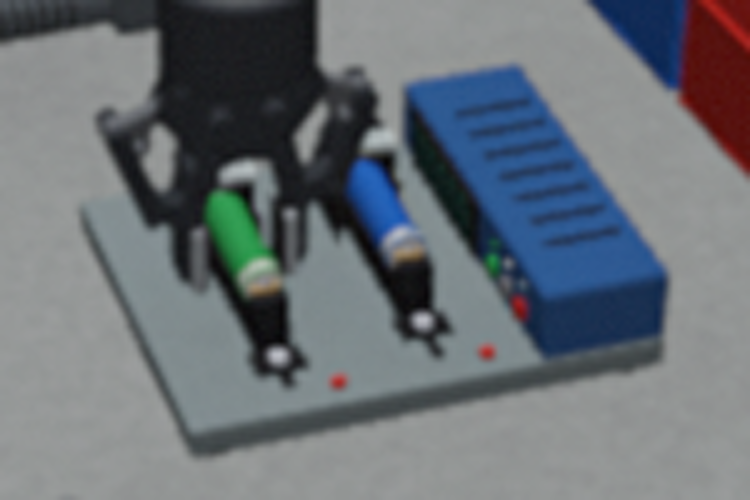

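Released: the cell stays in place and the tool reads no force. I'll re-centre on the cell and lift straight up.

Call:
carry_out(series=[[0.1,0,0,0,0,0,0.45],[0,0,0.2,0,0,0,0.45],[0,0,0.4,0,0,0,0.45],[0,0,0.8,0,0,0,0.45],[0,0,0.9,0,0,0,0.45],[0,0,0.9,0,0,0,0.45],[0,0,0.9,0,0,0,0.45],[0,0,0.9,0,0,0,0.45],[0,-0.6,0.9,0,0,0,0.45],[0,-0.8,0.5,0,0,0,0.45],[0,0,0,0,0,0,0.45]])

```text
t: 30.1
tool_pos: [0.5348, 0.0392, 0.1974]
tool_rot: [2.287, 2.148, 0.009]
contact_force: [-0.5, 0.4, 0.7]
opening: 0.0384
```

```bash
python3 look.py 13 wrist side
python3 - <<'E'
import pickle
from h import *
o,p=pickle.load(open("wrist_13.pkl","rb")); f=p["frame"]
from station import ctrl
cv2.imwrite("pics/c13.png",cv2.resize(f[60:340,200:500],None,fx=2,fy=2,interpolation=cv2.INTER_CUBIC))
E
```

```text
30.1 tcp [0.5348 0.0392 0.1974] F [-0.5  0.4  0.7] T [-0.01  0.02  0.01] op 0.0384
toolx [0.0626 0.998  0.0015] head 86.41 tilt -0.08 y [ 0.998 -0.063  0.006]
wrist green_button 0.81 314.1 226.7
wrist green_flat 0.78 315.8 126.8
wrist cell_green 0.76 168.9 474.4
side green_button 0.72 251.1 351.2
side green_flat 0.71 293.0 348.8
side cell_green 0.78 273.0 343.2
```

View pics/c13.png

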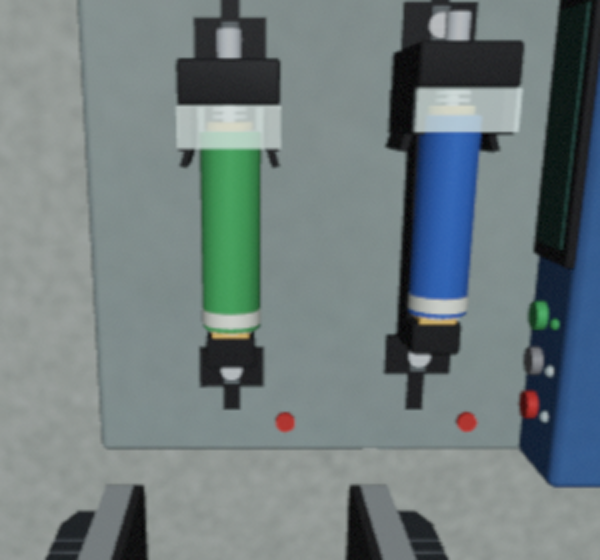

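View pics/side_13.png

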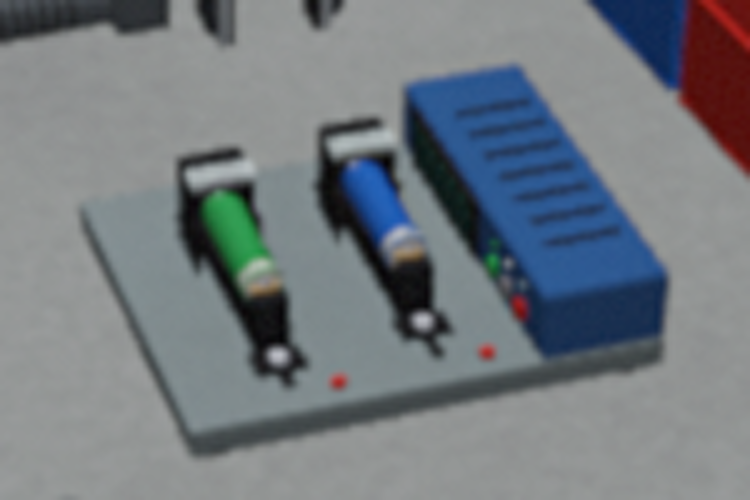

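The final views show the green cell lying in the front holder just as the blue one lies in the rear: flat end under the lip on the plunger, button on the brass contact. The gripper is clear of it, so I'm handing in.

Run:
```python
from station import ctrl
print(ctrl.finish_job()); print(ctrl.get_obs()["t"])
```

```text
the job is handed in; nothing more can be done
None
the job is handed in; nothing more can be done
```

The green 70 x 21 mm cell from the tray is in the front holder, clamped between both contacts and let go. I handed the job in at about 30 s of the 64 s allowed; no verdict was reported.

- **Insertion:** I found the holder about 7 mm to -y of nominal. The flat end went under the lip tilted 17° and pressed the spring to 7–9 N before I tipped the button end down. The tip-down briefly reached the spring's rigid stop, at about 11 N.
- **Seating:** I lowered the cell onto the rail and eased it back until the button met the fixed contact. It had sat slightly off to +x, and the ridges re-centred it. The highest upward force I read was 12 N, alongside about 10 N against the spring.
- **Release:** The arm still carried a sideways bias of about 2.6 mm, so it jumped that far sideways and about 2 mm down when the fingers opened. The cell stayed in place.
- **Last checks:** The wrist and side pictures show it lying like the blue cell behind it: flat end on the plunger under the lip, button on the brass contact. The gripper is clear and reads no force.
- **Not confirmed:** I did not measure the final end heights or the clamping force, or look again at the other cells after leaving the tray. In the side pictures the networks marked the look-alike green cell on the bench instead of the seated one, so I ignored those marks.

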